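# Close and lock a tested control unit

## Robot

A 6-joint arm with a two-finger parallel gripper is mounted at the origin on the work surface. World frame = base frame: x ahead of the robot, y to its left, z up, the work surface at z = 0. Lengths are in mm, angles in rad, forces in N, time in s.
With the tool pointing down it reaches from about 300 to 875 mm from the base axis. Payload 4.2 kg.
Tool frame: the origin (TCP) lies at the very end of the fingers, on their centre line; the grasp point (between the pads) lies 19 mm behind it; z points along the fingers, y is the line along which they close (so a half turn about z gives the same grasp; the last joint's range is limited). The gripper opens to 85 mm and grips with 20 to 120 N. Pads are 22 mm wide; open, the fingers measure 114 mm over their backs; the gripper's body (76 mm by 85 mm) begins 54 mm behind the grasp point. The pads swing forward as they close: fully open they stand 13 mm farther back than shut.
Start: joints at [-1.331, 0.32, 1.565, -0, 1.257, -0.02], TCP at [147.713, -555.721, 192.638] pointing down, gripper open.
Joint ranges: [-3.11, 3.11], [-0.84, 2.01], [0.21, 2.61], [-1.34, 4.49], [0.05, 2.63], [-2.56, 2.56]. Speed limits (rad/s): [2.57, 2.57, 3.14, 3.14, 3.14, 3.14].

## Interface

Orientations are given as a unit quaternion [x, y, z, w].
In Python, from cell import bot gives the robot as it stands.
- The arm moves only by the tool jog_arm, never from a script. Its argument "moves" is a list of rows, each a list of 7 numbers: the finger opening in mm, from 0 to 85.4, then the shift along the tool's x, y, z in mm, then the turn, a rotation vector about the tool's x, y, z in rad. A call has 1 to 5 rows; each row is the pose to reach, as a shift and turn from the pose commanded when the call began, along the tool's axes at that moment; what a row does not reach only later rows make up. A row lasts 1/10 s, in which the tool goes at most 50 mm and 8.59 degrees, less where a joint would pass 70% of its speed; a pose out of reach is approached as far as the arm can. A call with a gripper value outside its range is refused whole. The fingers move at their own pace and stop on an object; "newtons" is the grip in N (left out, the last holds). Time passes only in rows, so rows that repeat a pose let the fingers close. It gives the time, the measured TCP pose, the force, the opening and the grip force at its end, in the units of the state.
- bot.get_obs(): the state, without advancing time (a new reading comes with each control period).
- bot.camera(name): name is "side" or "top"; returns a dict with "image" (384x512x3 uint8, red, green, blue), "vertical_fov" (degrees; the focal length in pixels is half the picture's height over the tangent of half this angle, whatever the lens; pixels are square), "cx", "cy" (the principal point, pixels), "dist" ([k1, k2, p1, p2, k3] as OpenCV has them; the pictures are not rectified), "xyz" and "attitude" of the camera in the world. Camera axes: x right, y down, z forward; pixel columns grow to the right and rows downward; lengths in mm; the calibration is good to about 2 mm. A picture is of the moment at which its call begins. There is no depth.
- bot.sign_off(): hands the job in; it is judged then, once.
The state is a dict: "time_s": time; "joint_positions": joint angles; "qvel": joint speeds; "tau": joint torques, N m; "position": TCP position; "eef_rot": TCP orientation; "ft_force": force on the tool from outside, world axes, zero at the start; "wrist_torque": the same for the moment, N m; "grip_width": finger opening in mm; "finger_force": force on a finger pad.
Only numpy, scipy, OpenCV 4.12 (cv2) and the standard library are available. Lean on these libraries where they do the work, as an engineer would, in place of code of your own. Each camera call takes 0.05 s, during which the arm holds its last target. There are 200 camera calls.

## Task

Close up the tested control unit: pull every test plug out of its socket and put it in the blue bin, then set the loose cover down on the housing so that it sits fully home and level. Take the square-bit driver from its stand, put its bit into the recess of each of the two latches, one after the other, and turn that latch clockwise to its stop so that its arm lies over the cover's edge. Then put the driver back upright and fully down in its stand, leaving the other things on the bench alone.

Things in the scene. Friction and masses are not known exactly. Their poses are not given: they have to be found in the camera images.
- housing: Fixed open-topped aluminium control unit, 150 mm (its x) by 120 mm (its y), 45 mm high, walls 8 mm thick, with a green circuit board and four black sockets in a 2 by 2 grid inside. Origin: centre of its underside on the bench; z up. A latch on a boss stands outside the middle of its -x wall and of its +x wall. Place and yaw vary.
- housing_rim (a point): Centre of the housing's open mouth, at the height of the rim (45 mm above the bench), axes as the housing.
- plug0: Test plug (None if absent), grey: head 14 mm (x) by 20 mm (y), 40 mm tall; below it a foot 12 mm wide, 17 mm long. Origin: centre of the head's underside; z up. Starts in its socket at housing x -34, y -27 mm, origin 28 mm and top 68 mm over the bench, axes as the housing. Spring catches hold the foot: a straight upward pull of 5 to 12 N frees it; it is clear after 20 mm.
- plug1: Test plug (None if absent), grey: head 14 mm (x) by 20 mm (y), 40 mm tall; below it a foot 12 mm wide, 17 mm long. Origin: centre of the head's underside; z up. Starts in its socket at housing x -34, y 27 mm, origin 28 mm and top 68 mm over the bench, axes as the housing. Spring catches hold the foot: a straight upward pull of 5 to 12 N frees it; it is clear after 20 mm.
- plug2: Test plug (None if absent), grey: head 14 mm (x) by 20 mm (y), 40 mm tall; below it a foot 12 mm wide, 17 mm long. Origin: centre of the head's underside; z up. Starts in its socket at housing x 34, y -27 mm, origin 28 mm and top 68 mm over the bench, axes as the housing. Spring catches hold the foot: a straight upward pull of 5 to 12 N frees it; it is clear after 20 mm.
- plug3: Test plug (None if absent), grey: head 14 mm (x) by 20 mm (y), 40 mm tall; below it a foot 12 mm wide, 17 mm long. Origin: centre of the head's underside; z up. Starts in its socket at housing x 34, y 27 mm, origin 28 mm and top 68 mm over the bench, axes as the housing. Spring catches hold the foot: a straight upward pull of 5 to 12 N frees it; it is clear after 20 mm.
- bin: Fixed blue open bin, 130 mm (its x) by 170 mm (its y), 45 mm high, walls and floor 5 mm thick. Origin: centre of its underside. It lies to the left or right of the housing.
- bin_in (a point): Centre of the bin's inner floor, 5 mm above the bench, axes as the bin.
- cover: Loose aluminium cover, 0.3 kg: plate 150 mm (x) by 120 mm (y), 4 mm thick; lip below it 8 mm deep, 129 by 99 mm, which drops into the housing's mouth (134 by 104 mm) either way round. On top a black grip block 60 mm (x) by 18 mm (y), up to 36 mm over the origin. Origin: centre of the plate's underside; z up. Starts flat on the bench, origin 8 mm up; seated, its origin is at housing_rim.
- driver: Square-bit driver, 0.16 kg, standing upright in its stand, bit down: handle 26 mm square and 60 mm tall, black; below it a steel bit 12 mm square and 45 mm long, with a tapered end, its sides parallel to the handle's. Origin: centre of the handle's underside, which rests on the stand's top (50 mm above the bench); z up, x and y across the sides.
- driver_tip (a point): End of the driver's bit, on its axis, 45 mm below the driver's origin.
- stand: Fixed black driver stand, 60 mm square block 50 mm high, with a square through hole 16 mm wide (2 mm chamfer), sides parallel to the block's. Origin: centre of its underside.
- stand_mouth (a point): Centre of the mouth of the stand's hole, 50 mm above the bench, axes as the stand.
- socket_tray: Bystander: aluminium tray 90 by 120 by 18 mm lying on the bench at the far right; leave it alone.
- carton: Bystander: cardboard box 70 by 100 by 45 mm beyond the housing; leave it alone.
- jar: Bystander: small closed jar, 40 mm across and 50 mm high, beyond the housing at the far left; leave it alone.
- latch0 (a joint): Angle of the captive latch at the housing's -x wall (nearer the robot), rad: grows clockwise seen from above, 0 to 1.45 (stop); starts at 0.05 to 0.35. At 0 its arm (46 mm long from the axis, 12 mm wide) points along housing +y, beside the cover; beyond 1.15 it lies over the cover's edge, 2 mm above the seated cover. Friction about 0.08 N m; it stays where it is left.
- latch0_recess (a point): Centre of the mouth of the square recess on top of that latch's 30 mm square hub, 69 mm above the bench and 103 mm from the housing's centre along its -x; z up, x and y along the sides of the recess, turning with the latch. Recess 14 mm square, 14 mm deep, 1.5 mm chamfer; the bit has about 0.18 rad of play in it.
- latch1 (a joint): Angle of the captive latch at the housing's +x wall (far), rad: grows clockwise seen from above, 0 to 1.45 (stop); starts at 0.05 to 0.35. At 0 its arm (46 mm long from the axis, 12 mm wide) points along housing -y, beside the cover; beyond 1.15 it lies over the cover's edge, 2 mm above the seated cover. Friction about 0.08 N m; it stays where it is left.
- latch1_recess (a point): Centre of the mouth of the square recess on top of that latch's 30 mm square hub, 69 mm above the bench and 103 mm from the housing's centre along its +x; z up, x and y along the sides of the recess, turning with the latch. Recess 14 mm square, 14 mm deep, 1.5 mm chamfer; the bit has about 0.18 rad of play in it.
Not all that is in view belongs to the job. What is shaped like the plug3 but green or purple is not meant.

How it is judged (in metres and radians):
On the way, in this order (a step that is already met when the one before it is completed fails the run):
1. every test plug is out of its socket and in the bin (x of plug0 in the frame of bin_in between -0.062 and 0.062 m and y of plug0 in the frame of bin_in between -0.082 and 0.082 m and z of each of plug0, plug1, plug2, plug3 in the frame of bin_in below 0.06 m and x of plug1 in the frame of bin_in between -0.062 and 0.062 m and y of plug1 in the frame of bin_in between -0.082 and 0.082 m and x of plug2 in the frame of bin_in between -0.062 and 0.062 m and y of plug2 in the frame of bin_in between -0.082 and 0.082 m and x of plug3 in the frame of bin_in between -0.062 and 0.062 m and y of plug3 in the frame of bin_in between -0.082 and 0.082 m), for 0.2 s.
2. the cover sits fully home and level on the housing (horizontal distance between cover and housing_rim below 0.006 m and z of cover in the frame of housing_rim between -0.003 and 0.003 m and angle between cover's own z axis and vertical below 0.035 rad), for 0.2 s.
3. the driver's bit is in the recess of a latch not yet turned, with the cover seated (all of step 2 and ((horizontal distance between driver_tip and latch0_recess below 0.004 m and z of driver_tip in the frame of latch0_recess below -0.007 m and angle between driver's own z axis and vertical below 0.15 rad and value of joint latch0 below 0.9 rad) or (horizontal distance between driver_tip and latch1_recess below 0.004 m and z of driver_tip in the frame of latch1_recess below -0.007 m and angle between driver's own z axis and vertical below 0.15 rad and value of joint latch1 below 0.9 rad))), for 0.1 s.
4. that latch has been turned to its stop with the bit in its recess (all of step 2 and ((horizontal distance between driver_tip and latch0_recess below 0.004 m and z of driver_tip in the frame of latch0_recess below -0.007 m and angle between driver's own z axis and vertical below 0.15 rad and value of joint latch0 above 1.15 rad) or (horizontal distance between driver_tip and latch1_recess below 0.004 m and z of driver_tip in the frame of latch1_recess below -0.007 m and angle between driver's own z axis and vertical below 0.15 rad and value of joint latch1 above 1.15 rad))), for 0.1 s.
5. the driver's bit is in the recess of the other latch, not yet turned (all of step 2 and ((horizontal distance between driver_tip and latch0_recess below 0.004 m and z of driver_tip in the frame of latch0_recess below -0.007 m and angle between driver's own z axis and vertical below 0.15 rad and value of joint latch0 below 0.9 rad and value of joint latch1 above 1.15 rad) or (horizontal distance between driver_tip and latch1_recess below 0.004 m and z of driver_tip in the frame of latch1_recess below -0.007 m and angle between driver's own z axis and vertical below 0.15 rad and value of joint latch1 below 0.9 rad and value of joint latch0 above 1.15 rad))), for 0.1 s.
6. both latches have been turned to their stops, the last with the bit in its recess (all of step 2 and value of joint each of latch0, latch1 above 1.15 rad and ((horizontal distance between driver_tip and latch0_recess below 0.004 m and z of driver_tip in the frame of latch0_recess below -0.007 m and angle between driver's own z axis and vertical below 0.15 rad) or (horizontal distance between driver_tip and latch1_recess below 0.004 m and z of driver_tip in the frame of latch1_recess below -0.007 m and angle between driver's own z axis and vertical below 0.15 rad))), for 0.1 s.
At the end, for the whole second after the job is handed in: Every plug lies in the bin, under 60 mm up; cover within 6 mm of the mouth's centre, 3 mm of the rim's height, 0.035 rad of level; both latches above 1.15 rad; driver in its stand within 6 mm of centre, 4 mm of fully down, 0.08 rad of upright; all at rest (all of step 1 and all of step 2 and horizontal distance between driver and stand_mouth below 0.006 m and z of driver in the frame of stand_mouth between -0.004 and 0.004 m and angle between driver's own z axis and vertical below 0.08 rad and linear speed of each of plug0, plug1, plug2, plug3, cover, driver below 0.03 m/s and value of joint each of latch0, latch1 above 1.15 rad); the robot touches nothing.
It fails at once if the socket tray is disturbed (moved more than 30 mm) (distance of socket_tray from where it was at the start of the episode above 0.03 m).
It fails at once if the carton is disturbed (moved more than 30 mm) (distance of carton from where it was at the start of the episode above 0.03 m).
It fails at once if the jar is disturbed (moved more than 30 mm) (distance of jar from where it was at the start of the episode above 0.03 m).
Of plug0, plug1, plug2, plug3 only 2 to 4 are there at a start; the rules pass over those that are not, and their reading is None.
At some moment in a run one of cover may be knocked a few centimetres aside while the robot is not near it.
It also fails if it takes over 210 s, if anything falls off the work surface, if the arm or the gripper's body presses on something with over 40 N, if the wrist force passes 120 N, or if a joint passes its speed limit or range.

## Working session

There is one attempt and no reset: what is moved stays moved. The work goes in short steps, Python scripts to look and compute and a tool call to move; the robot and the scene stay as the last step left them, time stands still between calls to the robot, and variables do not carry over. Pictures are saved under pics/ and viewed, at most 14 in all, crops included, and the job is handed in when it is done.

Besides the shell and the picture viewer there is one more tool, called after "Emit:" as name(argument=value, ...), one argument or row to a line, values as JSON. jog_arm: Moves the arm, as the interface text tells. Its arguments: {"type":"object","properties":{"moves":{"type":"array"},"newtons":{"type":"number"}},"required":["moves"]}

```bash
ls; mkdir -p pics
python3 - <<'E'
from cell import bot
import cv2
print(bot.get_obs())
for n in ("side","top"):
    c=bot.camera(n); im=c.pop("image"); print(n,c)
    cv2.imwrite(f"pics/{n}0.png",cv2.resize(im[:,:,::-1],(800,600),interpolation=cv2.INTER_CUBIC))
    cv2.imwrite(f"raw_{n}0.png",im[:,:,::-1])
E
```

```text
pics
{'time_s': 0.0, 'joint_positions': array([-1.33102128e+00,  3.20284289e-01,  1.56569812e+00, -2.01307672e-05,
        1.25740094e+00, -1.99863675e-02]), 'qvel': array([ 0.00200368,  0.00069366, -0.00149395, -0.00081791, -0.00013949,
        0.00032294]), 'tau': array([ 9.99668664e-04, -4.15522099e+01, -2.34160781e+01, -1.21998949e-05,
        8.19163746e-03, -6.77017695e-06]), 'position': array([ 147.5579263 , -555.16699058,  191.77928672]), 'eef_rot': array([ 9.91576551e-01,  1.29518888e-01, -1.07710271e-04, -8.88896475e-04]), 'ft_force': array([-0.01981808,  0.69893019, -0.10169625]), 'wrist_torque': array([-0.02265384, -0.01743364, -0.05513617]), 'finger_force': 0.0, 'grip_width': 85.30977205194678}
side {'vertical_fov': 43.59871116890918, 'cx': 247.87890060803622, 'cy': 188.82230237802568, 'dist': array([-0.10105869,  0.        ,  0.        ,  0.        ,  0.        ]), 'xyz': array([ 157.63899147, -600.38280626,  797.89670752]), 'attitude': array([ 0.87931057, -0.28009776,  0.12236383, -0.36521946])}
top {'vertical_fov': 53.61947196868331, 'cx': 255.65861516353655, 'cy': 199.345888706209, 'dist': array([-0.10261461,  0.        ,  0.        ,  0.        ,  0.        ]), 'xyz': array([467.25113709,  -7.97335273, 950.30352634]), 'attitude': array([ 0.71323481, -0.69722617,  0.03921743, -0.06028078])}
```

View pics/top0.png

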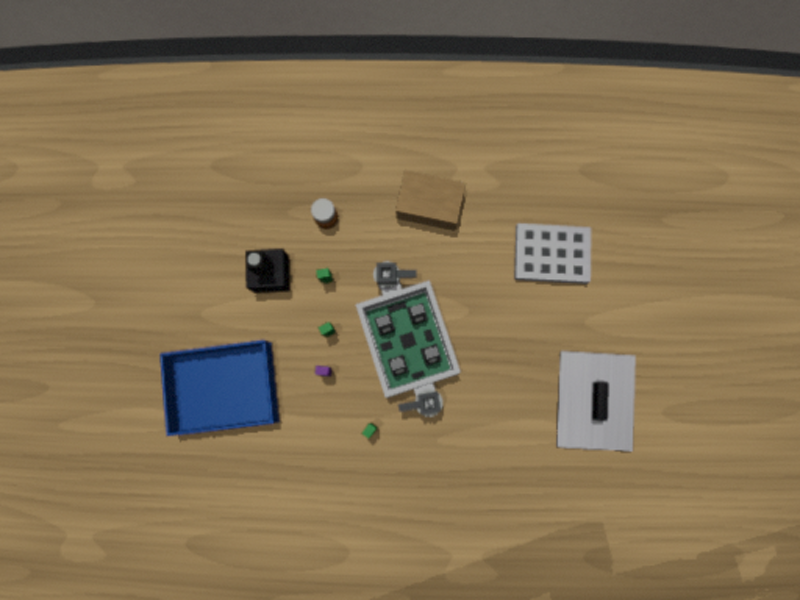

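View pics/side0.png

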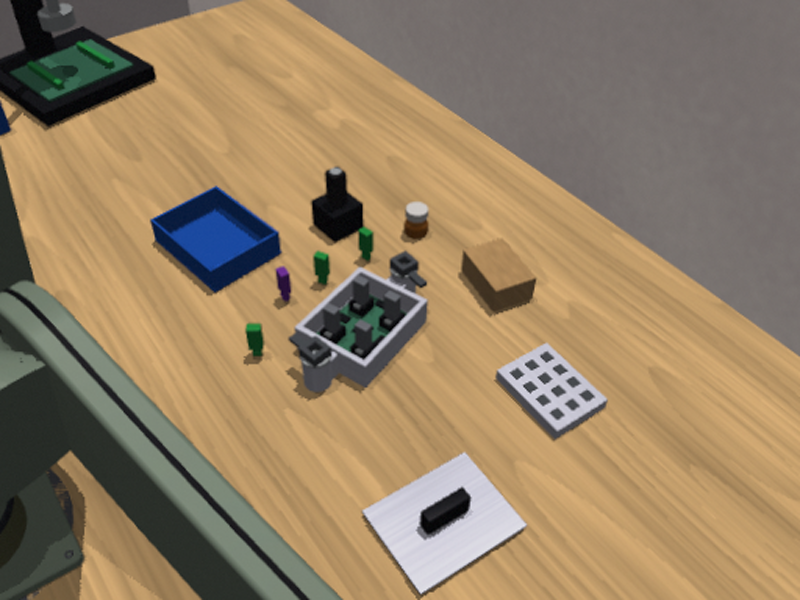

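The top view (800-px scale) shows the housing at about (408,338) with four grey plugs at (385,324), (418,314), (398,366) and (432,355). The cover is at (597,402), the bin at (220,388), the stand with driver at (268,270), and the latches at (387,273) and (429,403). The green and purple decoys stand loose on the bench at (324,275), (327,329), (323,371) and (369,431). The side view agrees with this. Next I'll fit the models to edges in both views.

```bash
cat > h.py <<'E'
import numpy as np, cv2
from scipy.optimize import least_squares
from scipy.spatial.transform import Rotation as R
from scipy.ndimage import map_coordinates, gaussian_filter
class Cam:
    def __init__(s,c):
        s.im=c["image"]; s.g=gaussian_filter(s.im.astype(float),(0.7,0.7,0))
        f=192/np.tan(np.radians(c["vertical_fov"])/2)
        s.K=np.array([[f,0,c["cx"]],[0,f,c["cy"]],[0,0,1]]); s.d=np.array(c["dist"]); s.t=np.array(c["xyz"]); s.R=R.from_quat(c["attitude"]).as_matrix()
    def proj(s,P):
        Rt=s.R.T; return cv2.projectPoints(np.asarray(P,float).reshape(-1,3),cv2.Rodrigues(Rt)[0],-Rt@s.t,s.K,s.d)[0][:,0]
    def back(s,uv,z):
        n=cv2.undistortPoints(np.asarray(uv,float).reshape(-1,1,2),s.K,s.d)[:,0]
        D=np.c_[n,np.ones(len(n))]@s.R.T
        return s.t+D*((z-s.t[2])/D[:,2])[:,None]
def cams():
    from cell import bot
    return {n:Cam(bot.camera(n)) for n in("top","side")}
def tri(cs,uvs):
    A=[];b=[]
    for c,uv in zip(cs,uvs):
        d=c.back(uv,0)[0]-c.t; d/=np.linalg.norm(d); M=np.eye(3)-np.outer(d,d); A.append(M); b.append(M@c.t)
    return np.linalg.lstsq(np.vstack(A),np.hstack(b),rcond=None)[0]
def rect(a,b,z,cx=0,cy=0):
    p=[np.array([cx+sx*a/2,cy+sy*b/2,z]) for sx,sy in((-1,-1),(1,-1),(1,1),(-1,1))]
    return [(p[i],p[(i+1)%4]) for i in range(4)]
def place(p,P): # p=x,y,yaw,(z)
    c,s=np.cos(p[2]),np.sin(p[2]); P=np.asarray(P)
    return np.c_[P[:,0]*c-P[:,1]*s+p[0],P[:,0]*s+P[:,1]*c+p[1],P[:,2]+(p[3] if len(p)>3 else 0)]
def fit(cl,edges,p0,win=(5,3,2),n=15,fs=.08):
    """edge-snapping least squares over the views cl"""
    p=np.array(p0,float)
    for w in win:
        obs=[]
        for c in cl:
            for a,b in edges:
                t=np.linspace(fs,1-fs,n)[:,None]; L=a+(b-a)*t
                uv=c.proj(place(p,L)); d=uv[-1]-uv[0]; nn=np.array([-d[1],d[0]])/np.linalg.norm(d)
                k=np.arange(-w,w+.01,.25)
                q=uv[:,None]+k[None,:,None]*nn
                v=np.stack([map_coordinates(c.g[...,i],[q[...,1],q[...,0]],order=1,mode='nearest') for i in range(3)],-1)
                G=np.linalg.norm(np.gradient(v,axis=1),axis=-1); j=G.argmax(1); ok=(G.max(1)>3)&(j>0)&(j<len(k)-1)
                obs.append((c,L[ok],uv[ok]+k[j[ok]][:,None]*nn,nn))
        f=lambda x:np.concatenate([(c.proj(place(x,L))-o)@nn for c,L,o,nn in obs if len(L)])
        r=least_squares(f,p,loss='soft_l1',f_scale=.3,x_scale=[10,10,.1]+[10]*(len(p)-3)); p=r.x
    res=f(p); return p,np.median(abs(res)),len(res)
E
cat > m1.py <<'E'
from h import *; import pickle
C=cams(); pickle.dump(C,open('c0.pkl','wb')); T,S=C['top'],C['side']; k=1.5625
M={'housing':(rect(150,120,45)+rect(134,104,45),45,(408,338),.296),
'cover':(rect(150,120,12),12,(597,402),-.03),
'bin':(rect(130,170,45),45,(219,389),.1),
'stand':(rect(60,60,50),50,(266,268),.05)}
out={}
for n,(e,z,c,y) in M.items():
    b=T.back([np.array(c)/k],z)[0]; p0=[b[0],b[1],y]
    for nm,cl in (('top',[T]),('side',[S]),('both',[T,S])):
        p=fit(cl,e,p0); print(n,nm,np.round(p[0],3),round(p[1],2),p[2])
    q=fit([T,S],e,list(p[0])+[0]); print('   free z',np.round(q[0],2)); out[n]=p[0]
# montage with overlay
def crop(c,P,s,w,h):
    u=c.proj([P])[0]; x,y=int(u[0]-w/2/s),int(u[1]-h/2/s)
    im=cv2.resize(c.im[y:y+h//s,x:x+w//s,::-1],(w,h),interpolation=cv2.INTER_CUBIC)
    def dr(L,col):
        for a,b in L:
            uv=(c.proj(np.array([a,b]))-[x,y]+.5)*s-.5; cv2.line(im,*[tuple(int(i) for i in q) for q in uv],col,1)
    for n in M: dr([place(out[n],np.array(ed)) for ed in M[n][0]],(0,0,255))
    return im
cv2.imwrite('pics/m1.png',np.hstack([np.vstack([crop(c,[*out['housing'][:2],45],4,400,340),np.hstack([crop(c,[*out['stand'][:2],60],3,200,258),crop(c,[*out['cover'][:2],12],2,200,258)])]) for c in (T,S)]))
pickle.dump(out,open('fit.pkl','wb'))
E
python3 m1.py
```

```text
housing top [5.55572e+02 8.15600e+00 3.41000e-01] 0.24 112
housing side [5.57336e+02 6.02200e+00 3.42000e-01] 0.15 112
housing both [5.56655e+02 6.59300e+00 3.45000e-01] 0.35 222
   free z [ 5.5703e+02  7.5100e+00  3.4000e-01 -1.6100e+00]
cover top [ 4.66071e+02 -2.90358e+02 -4.00000e-02] 0.25 60
cover side [ 4.67337e+02 -2.93716e+02 -4.20000e-02] 0.02 60
cover both [ 4.66891e+02 -2.93165e+02 -4.40000e-02] 0.48 120
   free z [ 4.6780e+02 -2.9238e+02 -4.0000e-02 -3.0500e+00]
bin top [4.71262e+02 2.99770e+02 1.48000e-01] 0.24 44
bin side [4.72256e+02 2.98988e+02 1.57000e-01] 0.22 58
bin both [4.71500e+02 2.99589e+02 1.55000e-01] 0.24 105
   free z [4.7166e+02 2.9843e+02 1.5000e-01 4.9000e-01]
stand top [6.51875e+02 2.32563e+02 1.20000e-02] 0.32 36
stand side [6.61671e+02 2.32934e+02 6.40000e-02] 0.14 24
stand both [6.59899e+02 2.34291e+02 1.04000e-01] 0.37 75
   free z [6.5544e+02 2.2272e+02 2.1000e-01 9.5700e+00]
```

View pics/m1.png

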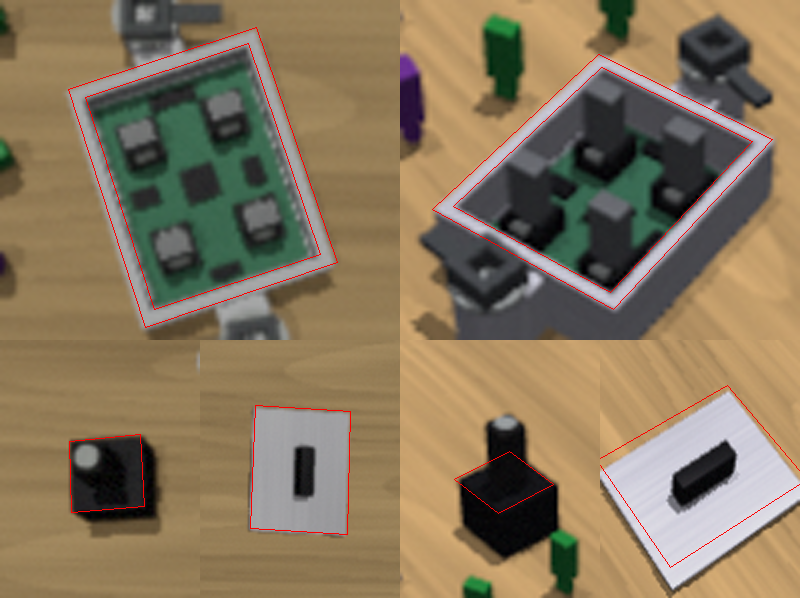

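The overlay on the housing rim is good in both views, and free-height fits land within 3 mm of the stated heights. The cover's side crop was only cut off at the picture edge. The stand is misfitted, so I'll refit it with silhouette edges and also fit the latch hubs, plug tops and cover grip.

```bash
cat > m2.py <<'E'
from h import *; import pickle
C=pickle.load(open('c0.pkl','rb')); o=pickle.load(open('fit.pkl','rb')); T,S=C['top'],C['side']
V=lambda x,y,z:np.array([x,y,z],float)
e=[(V(30,-30,50),V(30,30,50)),(V(30,30,50),V(-30,30,50)),(V(30,-30,0),V(30,-30,50)),(V(-30,30,0),V(-30,30,50)),(V(-30,-30,0),V(30,-30,0)),(V(-30,-30,0),V(-30,30,0))]
for nm,cl in (('top',[T]),('side',[S]),('both',[T,S])):
    p=fit(cl,e,[653,230,.03],win=(4,3,2)); print('stand',nm,np.round(p[0],3),round(p[1],2),p[2])
print(' free z',np.round(fit([T,S],e,[*p[0],0])[0],2)); o['stand']=p[0]
h=np.array([556.8,7.2,.342]); o['housing']=h
def rep(n,e,p0,win):
    for nm,cl in (('top',[T]),('side',[S]),('both',[T,S])):
        p=fit(cl,e,p0,win=win); print(n,nm,np.round(p[0],3),round(p[1],2),p[2])
    print('   exp',np.round(p0,3),'free z',np.round(fit([T,S],e,[*p[0],0],win=win)[0],2)); return p[0]
for i,s in ((0,-1),(1,1)):
    q=place(h,[[s*103,0,0]])[0]; o[f'latch{i}']=rep(f'latch{i}',rect(30,30,69)+rect(14,14,69),[q[0],q[1],h[2]-.2],(3,2,2))
for i,(x,y) in enumerate(((-34,-27),(-34,27),(34,-27),(34,27))):
    q=place(h,[[x,y,0]])[0]; rep(f'plug{i}',rect(14,20,68),[q[0],q[1],h[2]],(2,2))
c=o['cover']; o['grip']=rep('grip',rect(60,18,44),c,(3,2))
pickle.dump(o,open('fit.pkl','wb'))
E
python3 m2.py
```

```text
stand top [6.60146e+02 2.35074e+02 8.00000e-02] 0.25 86
stand side [6.61900e+02 2.32444e+02 4.80000e-02] 0.25 81
stand both [6.61039e+02 2.34263e+02 7.30000e-02] 0.47 170
 free z [ 6.6142e+02  2.3470e+02  8.0000e-02 -9.4000e-01]
latch0 top [ 4.57811e+02 -2.63620e+01  1.83000e-01] 0.29 97
latch0 side [ 4.65602e+02 -2.74180e+01  2.80000e-01] 0.4 86
latch0 both [ 4.58819e+02 -2.68820e+01  2.14000e-01] 0.58 179
   exp [ 4.59765e+02 -2.73430e+01  1.42000e-01] free z [ 4.5975e+02 -2.6350e+01  2.2000e-01 -2.3800e+00]
latch1 top [650.921  41.934   0.   ] 0.65 105
latch1 side [6.54089e+02 3.99140e+01 4.00000e-02] 0.2 84
latch1 both [6.53207e+02 4.11190e+01 8.40000e-02] 0.45 168
   exp [6.53835e+02 4.17430e+01 1.42000e-01] free z [ 6.5274e+02  4.2030e+01  5.0000e-02 -2.1600e+00]
plug0 top [ 5.32231e+02 -2.83770e+01  3.10000e-01] 0.27 60
plug0 side [ 5.33752e+02 -3.12490e+01  3.42000e-01] 0.16 58
plug0 both [ 5.33015e+02 -2.96250e+01  2.79000e-01] 0.43 117
   exp [ 5.33824e+02 -2.96390e+01  3.42000e-01] free z [ 5.3356e+02 -2.9090e+01  2.9000e-01 -2.0400e+00]
plug1 top [5.1470e+02 2.2736e+01 3.
[... 366 characters left out ...]
6952e+02 -7.09800e+00  3.31000e-01] 0.46 103
   exp [ 5.97886e+02 -6.83400e+00  3.42000e-01] free z [ 5.9732e+02 -6.3000e+00  3.4000e-01 -2.9500e+00]
plug3 top [5.78098e+02 4.48000e+01 3.80000e-01] 0.32 59
plug3 side [5.7984e+02 4.2828e+01 3.6700e-01] 0.15 46
plug3 both [5.78864e+02 4.36990e+01 3.87000e-01] 0.43 107
   exp [5.79776e+02 4.40390e+01 3.42000e-01] free z [ 5.7916e+02  4.4540e+01  4.0000e-01 -2.1600e+00]
grip top [ 4.65658e+02 -2.89159e+02 -1.40000e-02] 0.19 47
grip side [ 4.65747e+02 -2.93998e+02 -7.60000e-02] 0.6 53
grip both [ 4.65687e+02 -2.92521e+02 -5.50000e-02] 0.53 105
   exp [ 4.66891e+02 -2.93165e+02 -4.40000e-02] free z [ 4.6641e+02 -2.9122e+02 -5.0000e-02 -4.3600e+00]
```

```bash
cat > go.py <<'E'
# usage: go.py x y z phi -> shift/turn in tool axes from the measured pose (phi = world angle of tool x)
import sys; from h import *; from cell import bot
o=bot.get_obs(); q=R.from_quat(o["eef_rot"]); M=q.as_matrix(); p=o["position"]; ph=np.arctan2(M[1,0],M[0,0])
print('t',round(o["time_s"],2),'pos',np.round(p,1),'phi',round(ph,3),'tilt',round(np.arccos(-M[2,2]),3),'w',round(o["grip_width"],1),'F',np.round(o["ft_force"],1),'tq',np.round(o["wrist_torque"],2),'j6',round(o["joint_positions"][5],2))
a=[float(v) for v in sys.argv[1:]]
for i in range(0,len(a),4):
    x,y,z,f=a[i:i+4]; d=np.array([x,y,z])-p
    T=R.from_euler('z',f)*R.from_euler('x',np.pi)
    print('  to',a[i:i+4],'shift',np.round(M.T@d,1),'turn',np.round((q.inv()*T).as_rotvec(),3)); p=np.array([x,y,z]); q=T; M=q.as_matrix()
E
echo ok
```

```text
ok
```

Emit:
jog_arm(
  moves=[
    [40, 36.3, -29.2, 0, 0, 0, -0.118],
    [40, 72.6, -58.4, 0, 0, 0, -0.236],
    [40, 108.9, -87.6, 0, 0, 0, -0.354],
    [40, 145.2, -116.8, 0, 0, 0, -0.472],
    [40, 181.5, -146, 0, 0, 0, -0.59],
  ],
  newtons=40,
)

```text
time_s: 0.7
position: [286.3, -366.4, 192.6]
eef_rot: [0.91, 0.414, 0.0, 0.0]
ft_force: [1.0, -0.7, 0.6]
grip_width: 40.2
finger_force: 0.0
```

Emit:
jog_arm(
  moves=[
    [40, 46.4, -4.1, 0, 0, 0, -0.118],
    [40, 92.8, -8.2, 0, 0, 0, -0.236],
    [40, 139.2, -12.3, 0, 0, 0, -0.354],
    [40, 185.6, -16.4, 0, 0, 0, -0.472],
    [40, 232, -20.5, 0, 0, 0, -0.59],
  ],
)

```text
time_s: 1.2
position: [424.1, -178.5, 192.7]
eef_rot: [0.75, 0.661, 0.0, 0.0]
ft_force: [0.4, -0.9, -0.5]
grip_width: 40.1
finger_force: 0.0
```

Emit:
jog_arm(
  moves=[
    [32, 40.8, 22.4, 0, 0, 0, -0.118],
    [32, 81.6, 44.8, 0, 0, 0, -0.236],
    [32, 122.4, 67.2, 0, 0, 0, -0.354],
    [32, 163.2, 89.6, 0, 0, 0, -0.472],
    [32, 163.2, 89.6, 0, 0, 0, -0.472],
  ],
)

```text
time_s: 1.7
position: [536.3, -25.9, 192.1]
eef_rot: [0.574, 0.819, 0.001, 0.0]
ft_force: [0.7, -0.7, 0.1]
grip_width: 31.9
finger_force: 0.0
```

```bash
python3 go.py 533.5 -29.5 110 1.912 533.5 -29.5 44 1.912
```

```text
t 1.7 pos [536.3 -25.9 192.1] phi 1.919 tilt 0.002 w 31.9 F [ 0.7 -0.7  0.1] tq [-0.04  0.03 -0.04] j6 -0.42
  to [533.5, -29.5, 110.0, 1.912] shift [-2.5 -4.  82. ] turn [ 0.002 -0.001  0.007]
  to [533.5, -29.5, 44.0, 1.912] shift [ 0. -0. 66.] turn [0. 0. 0.]
```

Emit:
jog_arm(
  moves=[
    [32, -2.5, -4, 40, 0, 0, 0],
    [32, -2.5, -4, 80, 0, 0, 0],
    [32, -2.5, -4, 110, 0, 0, 0],
    [32, -2.5, -4, 130, 0, 0, 0],
    [32, -2.5, -4, 148, 0, 0, 0],
  ],
)

```text
time_s: 2.2
position: [529.4, -34.4, 43.1]
eef_rot: [0.577, 0.816, -0.001, -0.001]
ft_force: [0.2, -0.6, 0.3]
grip_width: 31.7
finger_force: 0.0
```

Emit:
jog_arm(
  moves=[
    [5, 0, 0, 0, 0, 0, 0],
    [5, 0, 0, 0, 0, 0, 0],
    [5, 0, 0, 0, 0, 0, 0],
    [5, 0, 0, 0, 0, 0, 0],
  ],
)

```text
time_s: 2.6
position: [531.4, -34.0, 45.8]
eef_rot: [0.577, 0.817, 0.001, 0.001]
ft_force: [0.4, -0.1, 0.0]
grip_width: 5.1
finger_force: 0.0
```

```bash
python3 go.py
```

```text
t 2.6 pos [531.4 -34.   45.8] phi 1.912 tilt 0.002 w 5.1 F [ 0.4 -0.1  0. ] tq [-0.01 -0.02 -0.06] j6 -0.43
```

```bash
cat > look.py <<'E'
# look.py name x y z scale : side-by-side top|side crops around a world point, both at scale
import sys; from h import *
n=sys.argv[1]; x,y,z,s=map(float,sys.argv[2:6]); C=cams(); ims=[]
for c in (C['top'],C['side']):
    u=c.proj([[x,y,z]])[0]; w,h=400/s,500/s; M=np.array([[s,0,-s*(u[0]-w/2)],[0,s,-s*(u[1]-h/2)]])
    ims.append(cv2.warpAffine(c.im[:,:,::-1],M,(400,500),flags=cv2.INTER_CUBIC)); print('crop origin',np.round([u[0]-w/2,u[1]-h/2],1))
cv2.imwrite(f'pics/{n}.png',np.hstack(ims)); import pickle; pickle.dump(C,open(f'{n}.pkl','wb'))
E
python3 look.py g1 533 -30 60 3
```

```text
crop origin [209.8 141.9]
crop origin [164.7 126.7]
```

View pics/g1.png

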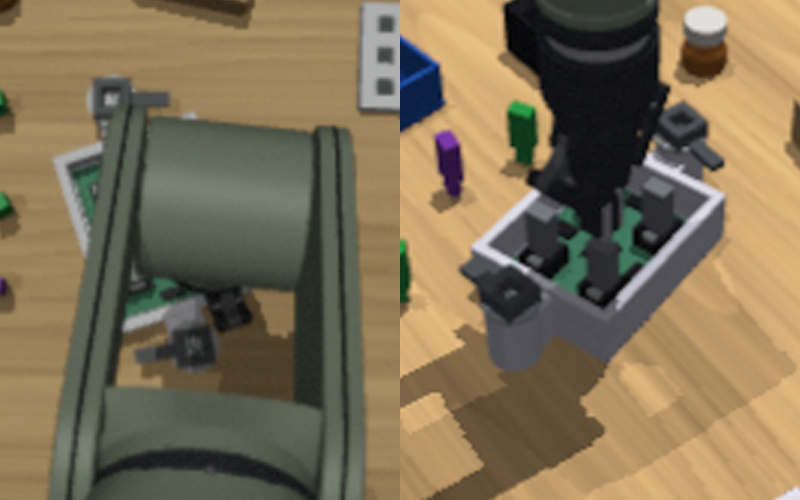

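Run:
```python
import pickle; from h import *
C=pickle.load(open('g1.pkl','rb'));S=C['side'];T=C['top']
for z in (30,46,68,90): print(z,np.round(S.back([(233,200.7)],z),1),np.round(T.back([(286.5,243.6)],z),1))
P=[[531.4,-34,z] for z in (46,68,120)]
print((S.proj(P)-[164.7,126.7])*3,(T.proj(P)-[209.8,141.9])*3)
from cell import bot
o=bot.get_obs(); print(o['position'],o['joint_positions'])
print((S.proj([[533.5,-29.5,68],[516,21,68],[597,-7,68],[579,44,68]])-[164.7,126.7])*3)
```

```text
30 [[567.1  14.5  30. ]] [[491.4 -55.8  30. ]]
46 [[558.6   1.7  46. ]] [[491.  -54.9  46. ]]
68 [[546.9 -15.9  68. ]] [[490.4 -53.8  68. ]]
90 [[535.1 -33.5  90. ]] [[489.8 -52.7  90. ]]
[[201.59111983 268.05394605]
 [201.17587571 246.71208614]
 [200.15014436 193.5005411 ]] [[204.4290082  253.35446056]
 [205.28237279 251.35819594]
 [207.47730171 246.22281211]]
[531.10794875 -33.89244674  45.48709137] [-8.52652180e-02  3.91544812e-01  1.86910421e+00 -1.42325142e-04
  8.79225904e-01 -4.26130827e-01]
[[200.0286998  241.54444927]
 [139.56256108 209.25349046]
 [255.36412155 185.95232505]
 [195.03984233 155.89130379]]
```

Run:
```python
import pickle; from h import *
C=pickle.load(open('g1.pkl','rb'));S=C['side']
cv2.imwrite('pics/g1z.png',cv2.resize(np.clip(S.im[160:235,195:275,::-1]*1.6,0,255).astype('uint8'),(640,600),interpolation=cv2.INTER_CUBIC))
```

```text
(no output)
```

View pics/g1z.png

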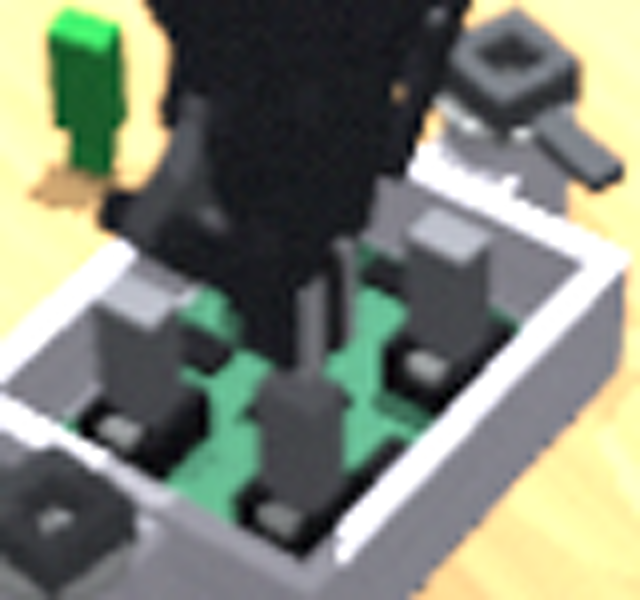

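The zoom shows the closed tips at about raw (232,208), right at plug0's dark top at raw (232,208), so they seem to be resting above the plug rather than around it. I'll probe downward gently.

Emit:
jog_arm(
  moves=[
    [5, 0, 0, 1.5, 0, 0, 0],
    [5, 0, 0, 1.5, 0, 0, 0],
    [5, 0, 0, 1.5, 0, 0, 0],
  ],
)

```text
time_s: 3.0
position: [530.6, -33.8, 43.1]
eef_rot: [0.577, 0.817, -0.0, 0.0]
ft_force: [-0.3, 0.4, -0.6]
grip_width: 4.6
finger_force: 0.0
```

Emit:
jog_arm(
  moves=[
    [5, 0, 0, 1.5, 0, 0, 0],
    [5, 0, 0, 1.5, 0, 0, 0],
    [5, 0, 0, 1.5, 0, 0, 0],
  ],
)

```text
time_s: 3.3
position: [530.5, -33.8, 41.5]
eef_rot: [0.577, 0.817, -0.0, -0.0]
ft_force: [0.5, -0.1, -0.3]
grip_width: 5.1
finger_force: 0.0
```

Emit:
jog_arm(
  moves=[
    [5, 0, 0, 3, 0, 0, 0],
    [5, 0, 0, 3, 0, 0, 0],
    [5, 0, 0, 3, 0, 0, 0],
  ],
)

```text
time_s: 3.6
position: [530.5, -33.8, 38.4]
eef_rot: [0.577, 0.817, -0.0, -0.0]
ft_force: [0.1, 0.8, 0.0]
grip_width: 4.9
finger_force: 0.0
```

Run:
```python
import pickle; from h import *
C=cams(); pickle.dump(C,open('g2.pkl','wb')); S=C['side']
A=pickle.load(open('g1.pkl','rb'))['side']
a=cv2.resize(np.clip(S.im[175:235,205:265,::-1]*1.8,0,255).astype('uint8'),(600,600),interpolation=cv2.INTER_CUBIC)
cv2.imwrite('pics/g2z.png',a)
d=abs(S.im.astype(int)-A.im).sum(2); ys,xs=np.where(d>40); print(xs.min(),xs.max(),ys.min(),ys.max()); 
sub=d[195:222,215:250]; print('\n'.join(' '.join('%3d'%v for v in r[::2]) for r in sub[::2]))
```

```text
0 296 0 371
159 189 131  22   3   1  10   2   1  43  82  36  23   3   2   3   3   1
  6  50 235 208  74  10   2  13  11 128  22  34  32   6   3   6   3   2
  2   6   0  66  91  21   2   5   4   5   8  28  27   2   2   2   6   2
  2   1   5   2   2   3   5   7   2   9  19  39  18   1   3   1  11   3
  3   3   3   6   3  50   3   2   4  18  15  19  21   2  11   8   2   7
  4   2   9  10   4 165 194  40   2  18  59 141   5   1   9   3   1   0
  6   0   4   4   2  18  73 114 103  20  11  14   2   2   1  13   3   3
  4   1   2   1   3   3   2  14  15  37   4   1   1   2   5   4   5  15
  3   1  10   3   1   4   3   2   2   1   6   1   2   3   1   2   2   6
  1   9   4   1   4   3   3   2   2   0   4   2   0   2   1   3   3   3
 12   4   8   1   1   4   4   9   0   2   5   0   1   2   3   5   3   1
  5   2   2   4   1   5   3   7   2   3   3   2   0   6   1   0   3   2
 10   1   2   5   1   0   1   5   1   4   0   2   4   2   2   1   1   1
  0  27   4   1   1   3   1   4   0   3   1   1   7   4   0   3   0   5
```

View pics/g2z.png

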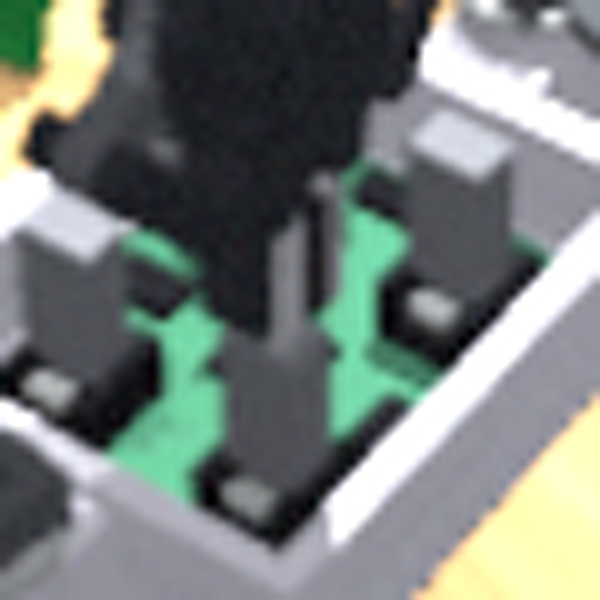

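Emit:
jog_arm(
  moves=[
    [5, 0, 0, 2, 0, 0, 0],
    [5, 0, 0, 2, 0, 0, 0],
    [5, 0, 0, 2, 0, 0, 0],
  ],
)

```text
time_s: 4.0
position: [530.5, -33.8, 36.5]
eef_rot: [0.577, 0.817, -0.0, -0.0]
ft_force: [0.1, -0.2, 0.6]
grip_width: 5.1
finger_force: 0.0
```

Emit:
jog_arm(
  moves=[
    [5, 0, 0, 2, 0, 0, 0],
    [5, 0, 0, 2, 0, 0, 0],
    [5, 0, 0, 2, 0, 0, 0],
  ],
)

```text
time_s: 4.3
position: [530.5, -33.8, 34.5]
eef_rot: [0.577, 0.817, -0.0, -0.0]
ft_force: [-0.4, 0.1, -0.2]
grip_width: 4.8
finger_force: 0.0
```

Run:
```python
import pickle; from h import *
C=cams(); pickle.dump(C,open('g3.pkl','wb')); S=C['side']
A=pickle.load(open('g2.pkl','rb'))['side'];B=pickle.load(open('c0.pkl','rb'))['side']
f=lambda c:cv2.resize(np.clip(c.im[185:225,215:255,::-1]*1.8,0,255).astype('uint8'),(400,400),interpolation=cv2.INTER_CUBIC)
cv2.imwrite('pics/g3z.png',np.hstack([f(B),f(S)]))
```

```text
(no output)
```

View pics/g3z.png

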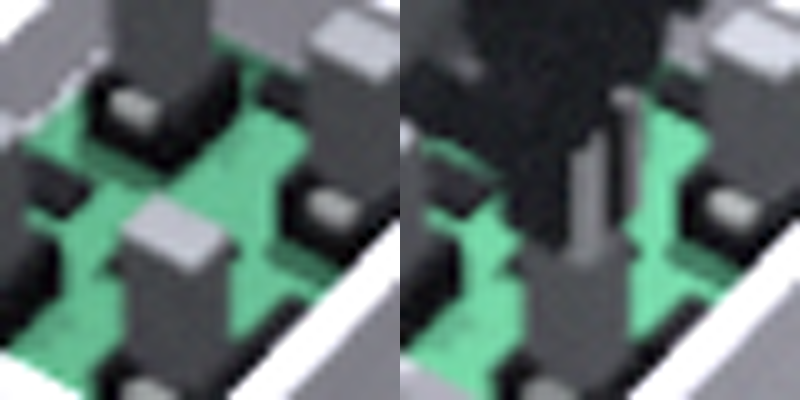

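In the before/after crops, the finger covers plug0's top and its lower edge is at raw (232,211). There is still no contact force, so the tip is not where I expected. I'll raise it and check the TCP against both cameras in free space.

Emit:
jog_arm(
  moves=[
    [5, 0, 0, -40, 0, 0, 0],
    [5, 0, 0, -80, 0, 0, 0],
    [5, 0, 0, -116, 0, 0, 0],
    [5, 0, 0, -116, 0, 0, 0],
  ],
)

```text
time_s: 4.8
position: [534.2, -34.1, 156.0]
eef_rot: [0.577, 0.817, 0.003, 0.005]
ft_force: [0.6, -0.4, -0.9]
grip_width: 4.9
finger_force: 0.0
```

Emit:
jog_arm(
  moves=[
    [5, -40, -27, 0, 0, 0, 0],
    [5, -80, -54, 0, 0, 0, 0],
    [5, -120, -81, 0, 0, 0, 0],
    [5, -168, -113, 0, 0, 0, 0],
    [5, -168, -113, 0, 0, 0, 0],
  ],
)

```text
time_s: 5.3
position: [478.7, -234.1, 149.9]
eef_rot: [0.579, 0.815, -0.001, -0.0]
ft_force: [1.2, 0.0, 0.0]
grip_width: 4.9
finger_force: 0.0
```

Emit:
jog_arm(
  moves=[
    [5, 0, 0, 0, 0, 0, 0],
    [5, 0, 0, 0, 0, 0, 0],
    [5, 0, 0, 0, 0, 0, 0],
  ],
)

```text
time_s: 5.6
position: [480.6, -228.4, 150.4]
eef_rot: [0.576, 0.817, 0.0, -0.0]
ft_force: [0.4, -0.5, -0.6]
grip_width: 5.4
finger_force: 0.0
```

```bash
python3 go.py; python3 look.py g4 480 -230 150 3
python3 - <<'E'
import pickle; from h import *; from cell import bot
p=bot.get_obs()['position']; C=pickle.load(open('g4.pkl','rb')); im=cv2.imread('pics/g4.png')
for i,n in enumerate(('top','side')):
    c=C[n]; u0=c.proj([[480,-230,150]])[0]-[400/6,500/6]; u=(c.proj([p])[0]-u0)*3; print(u)
    cv2.circle(im,(int(u[0])+400*i,int(u[1])),4,(0,0,255),1)
cv2.imwrite('pics/g4.png',im)
E
```

```text
t 5.6 pos [ 480.6 -228.4  150.4] phi 1.914 tilt 0.001 w 5.4 F [ 0.4 -0.5 -0.6] tq [ 0.01 -0.02  0.03] j6 -0.81
crop origin [305.8 165.9]
crop origin [204.9 175.3]
[198.13314301 248.95759805]
[199.42936579 247.07151636]
```

View pics/g4.png

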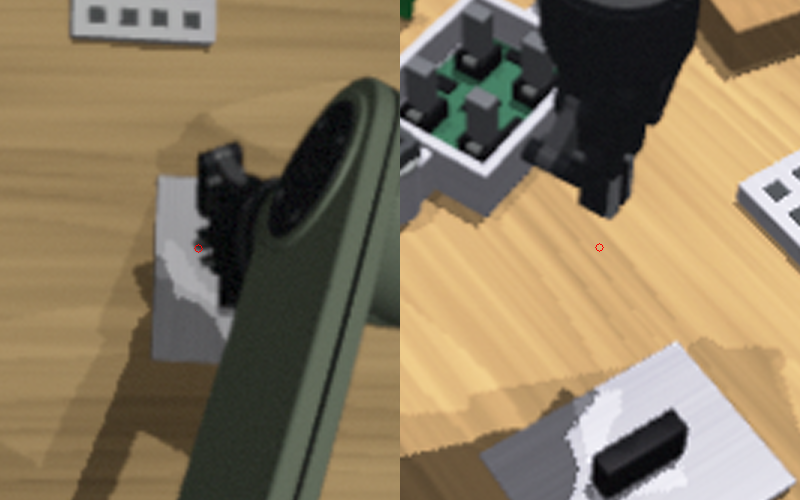

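Run:
```python
import pickle; from h import *
C=pickle.load(open('g4.pkl','rb')); S,T=C['side'],C['top']
for z in (150,165,175,185,195): print(z,np.round((S.proj([[480.6,-228.4,z]])[0]-[204.9,175.3])*3,1),np.round((T.proj([[480.6,-228.4,z]])[0]-[305.8,165.9])*3,1))
im=np.hstack([cv2.resize(np.clip(c.im[y:y+50,x:x+50,::-1]*2.,0,255).astype('uint8'),(400,400),interpolation=cv2.INTER_CUBIC) for c,x,y in((T,350,205),(S,245,210))])
cv2.imwrite('pics/g4z.png',im)
```

```text
150 [199.1 247.6] [197.6 249.1]
165 [200.3 231.1] [203.5 248.8]
175 [201.1 219.9] [207.6 248.6]
185 [202.  208.4] [211.8 248.4]
195 [202.9 196.8] [216.1 248.2]
```

View pics/g4z.png

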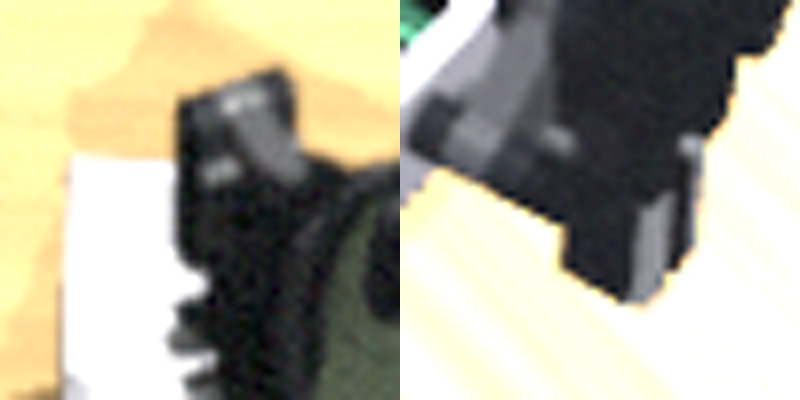

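Both views show the tip about 35 mm higher than the reported TCP: the side tip is at raw (273,243), where the prediction was (271,258). The missed grasp agrees with this. I'll get the offset exactly by touching plug0's top (68 mm) with closed fingers.

Emit:
jog_arm(
  moves=[
    [5, 42, 29, 0, 0, 0, 0],
    [5, 84, 58, 0, 0, 0, 0],
    [5, 126, 87, 0, 0, 0, 0],
    [5, 169, 117, 0, 0, 0, 0],
    [5, 169, 117, 0, 0, 0, 0],
  ],
)

```text
time_s: 6.2
position: [535.1, -25.7, 150.8]
eef_rot: [0.574, 0.819, 0.001, -0.0]
ft_force: [-0.3, 0.8, -0.4]
grip_width: 5.3
finger_force: 0.0
```

Emit:
jog_arm(
  moves=[
    [5, 0, 0, 40, 0, 0, 0],
    [5, 0, 0, 80, 0, 0, 0],
    [5, 0, 0, 110, 0, 0, 0],
    [5, 0, 0, 114, 0, 0, 0],
    [5, 0, 0, 114, 0, 0, 0],
  ],
)

```text
time_s: 6.7
position: [533.9, -31.4, 36.5]
eef_rot: [0.577, 0.817, -0.0, -0.0]
ft_force: [0.5, -0.2, -0.3]
grip_width: 4.9
finger_force: 0.0
```

Emit:
jog_arm(
  moves=[
    [5, 0, 0, 1, 0, 0, 0],
    [5, 0, 0, 2, 0, 0, 0],
    [5, 0, 0, 2, 0, 0, 0],
  ],
)

```text
time_s: 7.0
position: [534.8, -31.7, 35.8]
eef_rot: [0.577, 0.817, 0.001, 0.001]
ft_force: [-0.0, -0.0, -0.1]
grip_width: 5.0
finger_force: 0.0
```

Emit:
jog_arm(
  moves=[
    [5, 0, 0, 1, 0, 0, 0],
    [5, 0, 0, 1, 0, 0, 0],
    [5, 0, 0, 1, 0, 0, 0],
  ],
)

```text
time_s: 7.3
position: [534.0, -31.6, 33.7]
eef_rot: [0.577, 0.817, 0.0, 0.0]
ft_force: [-1.0, 0.2, -0.1]
grip_width: 4.9
finger_force: 0.0
```

Emit:
jog_arm(
  moves=[
    [5, 0, 0, 1, 0, 0, 0],
    [5, 0, 0, 1, 0, 0, 0],
    [5, 0, 0, 1, 0, 0, 0],
  ],
)

```text
time_s: 7.6
position: [534.0, -31.5, 32.5]
eef_rot: [0.577, 0.817, -0.0, -0.0]
ft_force: [0.7, 0.0, -0.7]
grip_width: 4.9
finger_force: 0.0
```

Emit:
jog_arm(
  moves=[
    [5, 0, 0, 1, 0, 0, 0],
    [5, 0, 0, 1, 0, 0, 0],
    [5, 0, 0, 1, 0, 0, 0],
  ],
)

```text
time_s: 7.9
position: [534.0, -31.5, 31.5]
eef_rot: [0.577, 0.817, -0.0, 0.0]
ft_force: [0.4, 0.2, -1.4]
grip_width: 5.0
finger_force: 0.0
```

Emit:
jog_arm(
  moves=[
    [5, 0, 0, 1, 0, 0, 0],
    [5, 0, 0, 1, 0, 0, 0],
    [5, 0, 0, 1, 0, 0, 0],
  ],
)

```text
time_s: 8.2
position: [534.0, -31.5, 30.6]
eef_rot: [0.577, 0.817, -0.0, 0.0]
ft_force: [0.5, 0.6, 0.1]
grip_width: 5.3
finger_force: 0.0
```

Emit:
jog_arm(
  moves=[
    [5, 0, 0, 1, 0, 0, 0],
    [5, 0, 0, 1, 0, 0, 0],
    [5, 0, 0, 1, 0, 0, 0],
  ],
)

```text
time_s: 8.5
position: [534.0, -31.5, 29.6]
eef_rot: [0.577, 0.817, -0.0, -0.0]
ft_force: [0.4, 0.6, 0.2]
grip_width: 5.0
finger_force: 0.1
```

Emit:
jog_arm(
  moves=[
    [5, 0, 0, 1, 0, 0, 0],
    [5, 0, 0, 1, 0, 0, 0],
    [5, 0, 0, 1, 0, 0, 0],
  ],
)

```text
time_s: 8.8
position: [534.4, -31.5, 29.5]
eef_rot: [0.577, 0.817, 0.0, 0.0]
ft_force: [-2.9, 0.7, 6.4]
grip_width: 4.7
finger_force: 3.0
```

Emit:
jog_arm(
  moves=[
    [5, 0, 0, 1, 0, 0, 0],
    [5, 0, 0, 1, 0, 0, 0],
    [5, 0, 0, 1, 0, 0, 0],
  ],
)

```text
time_s: 9.1
position: [534.9, -31.5, 29.4]
eef_rot: [0.577, 0.817, 0.001, 0.001]
ft_force: [-2.2, -0.3, 12.1]
grip_width: 4.8
finger_force: 5.9
```

Contact came at a reported z of 29.5, so the true tip height is reported z + 38.5 mm. Now I'll grasp plug0.

Emit:
jog_arm(
  moves=[
    [5, 0, 0, -14, 0, 0, 0],
    [32, 0, 0, -14, 0, 0, 0],
    [32, 0, 0, -14, 0, 0, 0],
    [32, 0, 0, -14, 0, 0, 0],
    [32, 0, 0, -14, 0, 0, 0],
  ],
)

```text
time_s: 9.6
position: [533.6, -31.5, 40.9]
eef_rot: [0.577, 0.817, -0.0, -0.001]
ft_force: [-0.9, -0.3, -0.4]
grip_width: 32.2
finger_force: 0.0
```

```bash
python3 go.py 533.5 -29.5 4 1.912
```

```text
t 9.6 pos [533.6 -31.5  40.9] phi 1.912 tilt 0.001 w 32.2 F [-0.9 -0.3 -0.4] tq [ 0.03 -0.01  0.04] j6 -0.42
  to [533.5, -29.5, 4.0, 1.912] shift [ 1.9  0.6 36.9] turn [-0.001 -0.    -0.   ]
```

Emit:
jog_arm(
  moves=[
    [32, 1.9, 0.6, 12, 0, 0, 0],
    [32, 1.9, 0.6, 24, 0, 0, 0],
    [32, 1.9, 0.6, 32, 0, 0, 0],
    [32, 1.9, 0.6, 37, 0, 0, 0],
    [32, 1.9, 0.6, 37, 0, 0, 0],
  ],
)

```text
time_s: 10.1
position: [533.2, -29.5, 3.4]
eef_rot: [0.577, 0.817, -0.001, -0.001]
ft_force: [0.6, 0.2, -0.2]
grip_width: 31.8
finger_force: 0.0
```

Emit:
jog_arm(
  moves=[
    [8, 0, 0, 0, 0, 0, 0],
    [8, 0, 0, 0, 0, 0, 0],
    [8, 0, 0, 0, 0, 0, 0],
    [8, 0, 0, 0, 0, 0, 0],
    [8, 0, 0, 0, 0, 0, 0],
  ],
  newtons=50,
)

```text
time_s: 10.6
position: [533.3, -29.8, 4.7]
eef_rot: [0.577, 0.817, -0.001, -0.0]
ft_force: [-3.3, -2.6, 0.7]
grip_width: 12.9
finger_force: 50.6
```

```bash
python3 go.py
```

```text
t 10.6 pos [533.3 -29.8   4.7] phi 1.912 tilt 0.001 w 12.9 F [-3.3 -2.6  0.7] tq [-0.38  0.62 -0.02] j6 -0.42
```

Emit:
jog_arm(
  moves=[
    [8, 0, 0, -6, 0, 0, 0],
    [8, 0, 0, -12, 0, 0, 0],
    [8, 0, 0, -24, 0, 0, 0],
    [8, 0, 0, -50, 0, 0, 0],
    [8, 0, 0, -86, 0, 0, 0],
  ],
)

```text
time_s: 11.1
position: [534.1, -29.2, 91.7]
eef_rot: [0.577, 0.817, 0.0, -0.0]
ft_force: [0.5, -0.6, -1.9]
grip_width: 12.9
finger_force: 50.4
```

Emit:
jog_arm(
  moves=[
    [8, 0, 0, 0, 0, 0, 0],
    [8, 0, 0, 0, 0, 0, 0],
    [8, 0, 0, 0, 0, 0, 0],
  ],
)

```text
time_s: 11.4
position: [533.7, -29.4, 90.4]
eef_rot: [0.577, 0.817, -0.0, -0.0]
ft_force: [-0.7, 0.5, 0.1]
grip_width: 13.0
finger_force: 50.4
```

```bash
python3 - <<'E'
import pickle; from h import *; from cell import bot
print('bin yaw .152'); b=[471.5,299.5,.152]
for p in place(b,[[-28,-40,0],[28,-40,0],[-28,40,0],[28,40,0]]): print(np.round(p,1))
C=cams(); S=C['side']; x,y,_=bot.get_obs()['position']
# plug fit in hand, z free (top at reported z+38.5+22)
p0=[x,y,.342,0]; z=bot.get_obs()['position'][2]; e=rect(14,20,z+38.5+22+1.7)
print('held exp',np.round(p0,1))
cv2.imwrite('pics/h0.png',cv2.resize(S.im[90:240,150:350,::-1],(800,600),interpolation=cv2.INTER_CUBIC))
E
python3 go.py 443.7 256.2 90 1.912
```

```text
bin yaw .152
[449.9 255.7   0. ]
[505.2 264.2   0. ]
[437.8 334.8   0. ]
[493.1 343.3   0. ]
held exp [ 5.333e+02 -2.940e+01  3.000e-01  0.000e+00]
t 11.5 pos [533.3 -29.4  89.7] phi 1.912 tilt 0.002 w 13.4 F [ 0.1 -0.6 -0.5] tq [-0.06  0.02 -0.  ] j6 -0.42
  to [443.7, 256.2, 90.0, 1.912] shift [ 2.991e+02  1.110e+01 -1.000e-01] turn [-0.002 -0.001 -0.   ]
```

View pics/h0.png

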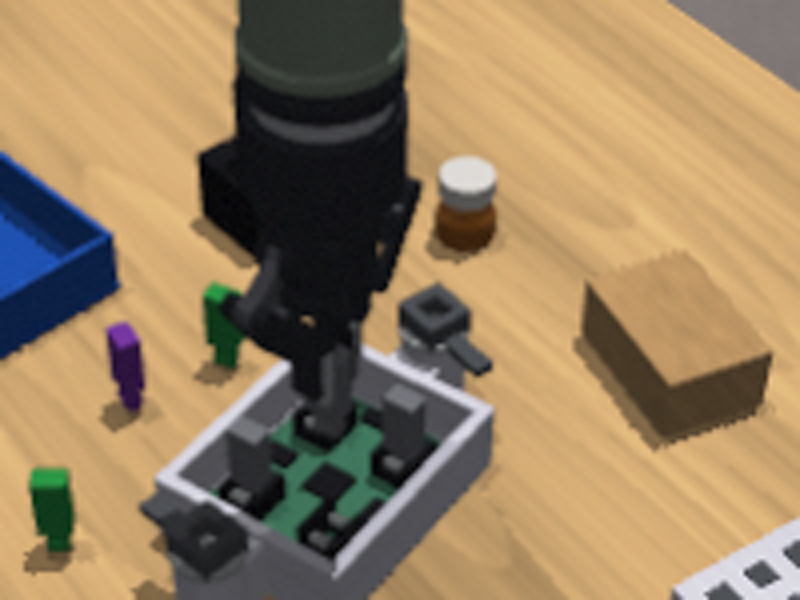

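Plug0 is out of its socket at (330,520) and held in the fingers. I'll carry it to the bin.

Emit:
jog_arm(
  moves=[
    [8, 49.5, 2.8, 0, 0, 0, 0],
    [8, 99, 5.5, 0, 0, 0, 0],
    [8, 148.5, 8.3, 0, 0, 0, 0],
    [8, 198, 11, 0, 0, 0, 0],
    [8, 247, 13.8, 0, 0, 0, 0],
  ],
)

```text
time_s: 12.0
position: [463.1, 209.4, 89.7]
eef_rot: [0.577, 0.817, -0.001, -0.0]
ft_force: [-0.0, -0.2, -0.7]
grip_width: 12.6
finger_force: 50.4
```

Emit:
jog_arm(
  moves=[
    [8, 49.5, 2.8, 0, 0, 0, 0],
    [8, 49.5, 2.8, 0, 0, 0, 0],
    [8, 49.5, 2.8, 40, 0, 0, 0],
    [8, 49.5, 2.8, 75, 0, 0, 0],
    [8, 49.5, 2.8, 82, 0, 0, 0],
  ],
)

```text
time_s: 12.5
position: [447.3, 253.2, 4.7]
eef_rot: [0.577, 0.817, -0.004, -0.002]
ft_force: [-0.6, 0.1, -1.1]
grip_width: 13.1
finger_force: 50.4
```

Emit:
jog_arm(
  moves=[
    [8, 0, 0, 0, 0, 0, 0],
    [28, 0, 0, 0, 0, 0, 0],
    [28, 0, 0, 0, 0, 0, 0],
    [28, 0, 0, -40, 0, 0, 0],
    [28, 0, 0, -82, 0, 0, 0],
  ],
)

```text
time_s: 13.0
position: [450.1, 255.1, 91.9]
eef_rot: [0.577, 0.817, -0.0, -0.0]
ft_force: [1.2, 1.1, 0.2]
grip_width: 28.1
finger_force: 0.0
```

Emit:
jog_arm(
  moves=[
    [28, 0, 0, 0, 0, 0, 0],
    [28, 0, 0, 0, 0, 0, 0],
  ],
)

```text
time_s: 13.2
position: [451.5, 255.9, 92.7]
eef_rot: [0.577, 0.817, 0.002, 0.001]
ft_force: [-0.1, -0.2, -0.4]
grip_width: 27.9
finger_force: 0.0
```

```bash
python3 go.py 515.5 21.8 90 1.912
```

```text
t 13.2 pos [451.5 255.9  92.7] phi 1.912 tilt 0.005 w 27.9 F [-0.1 -0.2 -0.4] tq [-0.04 -0.06  0.01] j6 0.15
  to [515.5, 21.8, 90.0, 1.912] shift [-242.   -17.9    2.4] turn [ 0.005 -0.001 -0.   ]
```

Emit:
jog_arm(
  moves=[
    [32, -49, -3.4, 0, 0, 0, 0],
    [32, -98, -6.7, 0, 0, 0, 0],
    [32, -147, -10, 0, 0, 0, 0],
    [32, -196, -13.4, 0, 0, 0, 0],
    [32, -242, -16.6, 0, 0, 0, 0],
  ],
)

```text
time_s: 13.7
position: [515.0, 19.7, 89.6]
eef_rot: [0.577, 0.817, -0.001, -0.001]
ft_force: [1.2, 0.7, 0.6]
grip_width: 31.7
finger_force: 0.0
```

Emit:
jog_arm(
  moves=[
    [32, 0, 0, 0, 0, 0, 0],
    [32, 0, 0, 35, 0, 0, 0],
    [32, 0, 0, 65, 0, 0, 0],
    [32, 0, 0, 82, 0, 0, 0],
    [32, 0, 0, 86, 0, 0, 0],
  ],
)

```text
time_s: 14.2
position: [512.9, 22.3, 1.9]
eef_rot: [0.577, 0.817, -0.002, -0.003]
ft_force: [-0.2, 0.5, 0.6]
grip_width: 32.2
finger_force: 0.0
```

Emit:
jog_arm(
  moves=[
    [32, 0, 0, 0, 0, 0, 0],
    [8, 0, 0, 0, 0, 0, 0],
    [8, 0, 0, 0, 0, 0, 0],
    [8, 0, 0, 0, 0, 0, 0],
    [8, 0, 0, 0, 0, 0, 0],
  ],
)

```text
time_s: 14.7
position: [515.3, 21.8, 5.3]
eef_rot: [0.577, 0.817, -0.0, -0.0]
ft_force: [-4.2, -0.9, 5.1]
grip_width: 13.3
finger_force: 50.4
```

Emit:
jog_arm(
  moves=[
    [8, 0, 0, -6, 0, 0, 0],
    [8, 0, 0, -12, 0, 0, 0],
    [8, 0, 0, -24, 0, 0, 0],
    [8, 0, 0, -50, 0, 0, 0],
    [8, 0, 0, -86, 0, 0, 0],
  ],
)

```text
time_s: 15.2
position: [515.8, 22.0, 91.5]
eef_rot: [0.577, 0.817, -0.0, -0.0]
ft_force: [1.2, -0.8, -0.3]
grip_width: 13.2
finger_force: 49.8
```

Emit:
jog_arm(
  moves=[
    [8, 46.4, 14.3, 0, 0, 0, 0],
    [8, 92.8, 28.6, 0, 0, 0, 0],
    [8, 139, 42.9, 0, 0, 0, 0],
    [8, 185.5, 57.1, 0, 0, 0, 0],
    [8, 232, 71.4, 0, 0, 0, 0],
  ],
)

```text
time_s: 15.7
position: [506.4, 267.0, 92.4]
eef_rot: [0.577, 0.817, 0.002, 0.001]
ft_force: [1.1, 0.3, 0.3]
grip_width: 13.0
finger_force: 49.8
```

Emit:
jog_arm(
  moves=[
    [8, 0, 0, 0, 0, 0, 0],
    [8, 0, 0, 40, 0, 0, 0],
    [8, 0, 0, 75, 0, 0, 0],
    [8, 0, 0, 82, 0, 0, 0],
    [8, 0, 0, 82, 0, 0, 0],
  ],
)

```text
time_s: 16.2
position: [505.5, 263.8, 8.5]
eef_rot: [0.577, 0.817, -0.0, -0.0]
ft_force: [0.1, -0.5, 0.8]
grip_width: 13.2
finger_force: 49.8
```

Emit:
jog_arm(
  moves=[
    [28, 0, 0, 0, 0, 0, 0],
    [28, 0, 0, 0, 0, 0, 0],
    [28, 0, 0, -40, 0, 0, 0],
    [28, 0, 0, -82, 0, 0, 0],
    [28, 0, 0, -82, 0, 0, 0],
  ],
)

```text
time_s: 16.7
position: [510.2, 266.5, 98.1]
eef_rot: [0.577, 0.817, 0.007, 0.004]
ft_force: [0.7, 0.8, 0.5]
grip_width: 28.0
finger_force: 0.0
```

Emit:
jog_arm(
  moves=[
    [32, -49, -0.7, 0, 0, 0, 0],
    [32, -98, -1.3, 0, 0, 0, 0],
    [32, -147, -2, 0, 0, 0, 0],
    [32, -196, -2.7, 0, 0, 0, 0],
    [32, -245, -3.3, 0, 0, 0, 0],
  ],
)

```text
time_s: 17.2
position: [585.2, 30.4, 91.8]
eef_rot: [0.577, 0.817, 0.001, 0.001]
ft_force: [1.0, 0.3, -0.6]
grip_width: 31.9
finger_force: 0.0
```

Emit:
jog_arm(
  moves=[
    [32, -41, -0.6, 0, 0, 0, 0],
    [32, -41, -0.6, 0, 0, 0, 0],
    [32, -41, -0.6, 0, 0, 0, 0],
    [32, -41, -0.6, 0, 0, 0, 0],
  ],
)

```text
time_s: 17.6
position: [597.1, -5.7, 91.0]
eef_rot: [0.577, 0.817, 0.0, 0.0]
ft_force: [0.3, 0.7, 0.2]
grip_width: 32.4
finger_force: 0.0
```

```bash
python3 go.py 597.3 -6.8 90 1.912
```

```text
t 17.6 pos [597.1  -5.7  91. ] phi 1.912 tilt 0.001 w 32.4 F [0.3 0.7 0.2] tq [ 0.01 -0.04 -0.06] j6 -0.37
  to [597.3, -6.8, 90.0, 1.912] shift [-1.1 -0.2  1. ] turn [ 0. -0.  0.]
```

Emit:
jog_arm(
  moves=[
    [32, -0.5, 0, 35, 0, 0, 0],
    [32, -0.5, 0, 65, 0, 0, 0],
    [32, -0.5, 0, 82, 0, 0, 0],
    [32, -0.5, 0, 86, 0, 0, 0],
    [32, -0.5, 0, 86, 0, 0, 0],
  ],
)

```text
time_s: 18.1
position: [597.3, -5.8, 4.6]
eef_rot: [0.576, 0.817, -0.0, -0.0]
ft_force: [0.2, -0.5, -0.2]
grip_width: 32.3
finger_force: 0.0
```

Emit:
jog_arm(
  moves=[
    [8, 0, 0, 0, 0, 0, 0],
    [8, 0, 0, 0, 0, 0, 0],
    [8, 0, 0, 0, 0, 0, 0],
    [8, 0, 0, 0, 0, 0, 0],
    [8, 0, 0, 0, 0, 0, 0],
  ],
)

```text
time_s: 18.6
position: [597.7, -6.8, 5.9]
eef_rot: [0.577, 0.817, 0.0, 0.0]
ft_force: [-3.2, 1.3, 6.1]
grip_width: 13.0
finger_force: 50.8
```

Emit:
jog_arm(
  moves=[
    [8, 0, 0, -6, 0, 0, 0],
    [8, 0, 0, -12, 0, 0, 0],
    [8, 0, 0, -24, 0, 0, 0],
    [8, 0, 0, -50, 0, 0, 0],
    [8, 0, 0, -86, 0, 0, 0],
  ],
)

```text
time_s: 19.1
position: [597.1, -7.0, 91.2]
eef_rot: [0.577, 0.817, -0.0, -0.001]
ft_force: [0.9, -0.2, -1.5]
grip_width: 12.9
finger_force: 50.0
```

Emit:
jog_arm(
  moves=[
    [8, 46.9, -4.5, 0, 0, 0, 0],
    [8, 93.7, -9, 0, 0, 0, 0],
    [8, 140.5, -13.6, 0, 0, 0, 0],
    [8, 187.4, -18.1, 0, 0, 0, 0],
    [8, 234.3, -22.6, 0, 0, 0, 0],
  ],
)

```text
time_s: 19.6
position: [498.1, 208.1, 92.2]
eef_rot: [0.577, 0.817, 0.001, 0.001]
ft_force: [0.7, -0.2, -1.0]
grip_width: 13.1
finger_force: 50.0
```

Emit:
jog_arm(
  moves=[
    [8, 46.9, -4.5, 0, 0, 0, 0],
    [8, 93.7, -9, 0, 0, 0, 0],
    [8, 140.5, -13.6, 0, 0, 0, 0],
    [8, 140.5, -13.6, 0, 0, 0, 0],
    [8, 140.5, -13.6, 30, 0, 0, 0],
  ],
)

```text
time_s: 20.1
position: [441.2, 338.0, 64.9]
eef_rot: [0.576, 0.818, 0.006, 0.002]
ft_force: [0.8, 0.2, -1.3]
grip_width: 12.5
finger_force: 50.0
```

Emit:
jog_arm(
  moves=[
    [8, 0, 0, 35, 0, 0, 0],
    [8, 0, 0, 52, 0, 0, 0],
    [8, 0, 0, 52, 0, 0, 0],
    [28, 0, 0, 52, 0, 0, 0],
    [28, 0, 0, 52, 0, 0, 0],
  ],
)

```text
time_s: 20.6
position: [439.6, 334.8, 10.4]
eef_rot: [0.577, 0.817, 0.002, 0.001]
ft_force: [0.1, 0.7, 0.0]
grip_width: 27.8
finger_force: 0.0
```

Emit:
jog_arm(
  moves=[
    [28, 0, 0, -40, 0, 0, 0],
    [28, 0, 0, -82, 0, 0, 0],
    [28, 0, 0, -82, 0, 0, 0],
    [28, 0, 0, -82, 0, 0, 0],
    [28, 0, 0, -82, 0, 0, 0],
  ],
)

```text
time_s: 21.1
position: [437.8, 333.8, 90.6]
eef_rot: [0.577, 0.817, -0.0, 0.0]
ft_force: [-0.3, -0.2, -0.6]
grip_width: 28.0
finger_force: 0.0
```

```bash
python3 go.py 579.3 44.2 90 1.912
```

```text
t 21.1 pos [437.8 333.8  90.6] phi 1.912 tilt 0.0 w 28.0 F [-0.3 -0.2 -0.6] tq [-0.04  0.04  0.03] j6 0.29
  to [579.3, 44.2, 90.0, 1.912] shift [-320.2   36.5    0.6] turn [-0.  0. -0.]
```

Emit:
jog_arm(
  moves=[
    [32, -45.7, 5.2, 0, 0, 0, 0],
    [32, -91.5, 10.4, 0, 0, 0, 0],
    [32, -137.2, 15.6, 0, 0, 0, 0],
    [32, -183, 20.9, 0, 0, 0, 0],
    [32, -228.7, 26.1, 0, 0, 0, 0],
  ],
)

```text
time_s: 21.6
position: [538.9, 125.5, 89.3]
eef_rot: [0.577, 0.817, -0.001, -0.001]
ft_force: [0.2, 0.7, -0.3]
grip_width: 32.0
finger_force: 0.0
```

Emit:
jog_arm(
  moves=[
    [32, -45.7, 5.2, 0, 0, 0, 0],
    [32, -91.5, 10.4, 0, 0, 0, 0],
    [32, -91.5, 10.4, 0, 0, 0, 0],
    [32, -91.5, 10.4, 35, 0, 0, 0],
    [32, -91.5, 10.4, 65, 0, 0, 0],
  ],
)

```text
time_s: 22.1
position: [579.0, 44.5, 24.1]
eef_rot: [0.577, 0.817, -0.0, -0.0]
ft_force: [0.1, -0.1, -0.3]
grip_width: 31.9
finger_force: 0.0
```

Emit:
jog_arm(
  moves=[
    [32, 0, 0, 18, 0, 0, 0],
    [32, 0, 0, 21, 0, 0, 0],
    [32, 0, 0, 21, 0, 0, 0],
    [8, 0, 0, 21, 0, 0, 0],
    [8, 0, 0, 21, 0, 0, 0],
  ],
)

```text
time_s: 22.6
position: [579.2, 44.6, 5.5]
eef_rot: [0.577, 0.817, -0.0, -0.0]
ft_force: [-2.1, -0.1, 1.1]
grip_width: 12.7
finger_force: 50.4
```

Emit:
jog_arm(
  moves=[
    [8, 0, 0, 0, 0, 0, 0],
    [8, 0, 0, 0, 0, 0, 0],
    [8, 0, 0, -6, 0, 0, 0],
    [8, 0, 0, -12, 0, 0, 0],
    [8, 0, 0, -24, 0, 0, 0],
  ],
)

```text
time_s: 23.1
position: [580.0, 44.7, 29.0]
eef_rot: [0.577, 0.817, 0.0, 0.0]
ft_force: [0.2, -0.2, -0.2]
grip_width: 13.0
finger_force: 50.2
```

Emit:
jog_arm(
  moves=[
    [8, 0, 0, -31, 0, 0, 0],
    [8, 0, 0, -62, 0, 0, 0],
    [8, 44.4, 2.7, -62, 0, 0, 0],
    [8, 88.8, 5.4, -62, 0, 0, 0],
    [8, 133.2, 8.1, -62, 0, 0, 0],
  ],
)

```text
time_s: 23.6
position: [543.7, 174.4, 92.6]
eef_rot: [0.577, 0.816, 0.002, 0.001]
ft_force: [1.0, 0.3, -0.8]
grip_width: 12.8
finger_force: 50.2
```

Emit:
jog_arm(
  moves=[
    [8, 44.4, 2.7, 0, 0, 0, 0],
    [8, 88.8, 5.4, 0, 0, 0, 0],
    [8, 133.2, 8.1, 0, 0, 0, 0],
    [8, 177.5, 10.7, 0, 0, 0, 0],
    [8, 177.5, 10.7, 0, 0, 0, 0],
  ],
)

```text
time_s: 24.1
position: [492.9, 349.5, 92.1]
eef_rot: [0.575, 0.818, 0.003, 0.0]
ft_force: [0.4, -0.7, -0.2]
grip_width: 13.1
finger_force: 50.2
```

Emit:
jog_arm(
  moves=[
    [8, 0, 0, 40, 0, 0, 0],
    [8, 0, 0, 75, 0, 0, 0],
    [8, 0, 0, 82, 0, 0, 0],
    [28, 0, 0, 82, 0, 0, 0],
    [28, 0, 0, 82, 0, 0, 0],
  ],
)

```text
time_s: 24.6
position: [495.1, 344.3, 10.6]
eef_rot: [0.577, 0.817, 0.002, 0.001]
ft_force: [-0.6, -0.7, -0.0]
grip_width: 27.9
finger_force: 0.0
```

Emit:
jog_arm(
  moves=[
    [28, 0, 0, -40, 0, 0, 0],
    [28, 0, 0, -90, 0, 0, 0],
    [28, 0, 0, -130, 0, 0, 0],
    [28, 0, 0, -130, 0, 0, 0],
    [28, 0, 0, -130, 0, 0, 0],
  ],
)

```text
time_s: 25.1
position: [494.7, 344.3, 141.9]
eef_rot: [0.577, 0.817, 0.003, 0.001]
ft_force: [-0.0, -0.4, -0.9]
grip_width: 27.9
finger_force: 0.0
```

```bash
python3 go.py
python3 - <<'E'
import pickle; from h import *
C=cams(); pickle.dump(C,open('p2.pkl','wb')); T,S=C['top'],C['side']
a=cv2.resize(S.im[90:250,70:310,::-1],(480,320),interpolation=cv2.INTER_CUBIC); b=cv2.resize(T.im[150:310,75:275,::-1],(400,320))
c=cv2.resize(T.im[190:310,330:430,::-1],(320,384)); 
cv2.imwrite('pics/p2.png',np.hstack([a,cv2.resize(c,(267,320))]))
for nm,cl in (('top',[T]),('side',[S])):
    for n,e,p in (('cover',rect(150,120,12),[467,-292,-.04]),('housing',rect(150,120,45)+rect(134,104,45),[556.6,7.2,.342])):
        r=fit(cl,e,p,win=(4,3,2)); print(nm,n,np.round(r[0],3),round(r[1],2))
E
```

```text
t 25.1 pos [494.7 344.3 141.9] phi 1.912 tilt 0.006 w 27.9 F [-0.  -0.4 -0.9] tq [ 0.05 -0.01 -0.03] j6 0.25
top cover [ 4.66086e+02 -2.90462e+02 -4.10000e-02] 0.24
top housing [5.55671e+02 8.17100e+00 3.42000e-01] 0.25
side cover [ 4.67296e+02 -2.93717e+02 -4.30000e-02] 0.02
side housing [5.57421e+02 5.98800e+00 3.42000e-01] 0.17
```

View pics/p2.png

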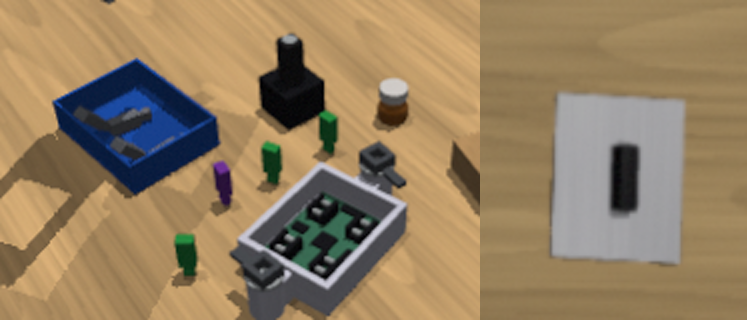

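All four plugs lie in the bin around (120,125), and the sockets are empty. The cover has not moved. The cover-to-housing offset agrees between views to 1 mm, so I'll go to the cover.

Emit:
jog_arm(
  moves=[
    [45, -45.4, -18.4, 0, 0, 0, 0.15],
    [45, -90.8, -36.8, 0, 0, 0, 0.3],
    [45, -136.2, -55.2, 0, 0, 0, 0.45],
    [45, -181.6, -73.6, 0, 0, 0, 0.6],
    [45, -227, -92, 0, 0, 0, 0.75],
  ],
)

```text
time_s: 25.7
position: [481.4, 97.1, 137.4]
eef_rot: [0.838, 0.546, -0.001, -0.0]
ft_force: [1.1, -1.3, -0.2]
grip_width: 44.9
finger_force: 0.0
```

Emit:
jog_arm(
  moves=[
    [45, -45.8, 17.5, 0, 0, 0, 0.15],
    [45, -91.6, 35, 0, 0, 0, 0.3],
    [45, -137.4, 52.5, 0, 0, 0, 0.45],
    [45, -183.2, 70, 0, 0, 0, 0.6],
    [45, -229, 87.5, 0, 0, 0, 0.75],
  ],
)

```text
time_s: 26.2
position: [470.6, -147.6, 137.5]
eef_rot: [0.98, 0.201, -0.001, -0.001]
ft_force: [0.5, -0.6, -0.2]
grip_width: 45.1
finger_force: 0.0
```

Emit:
jog_arm(
  moves=[
    [45, -21.6, 44, 0, 0, 0, 0.15],
    [45, -43.2, 88, 0, 0, 0, 0.3],
    [45, -64.8, 132, 0, 0, 0, 0.45],
    [45, -64.8, 132, 0, 0, 0, 0.454],
    [45, -64.8, 132, 0, 0, 0, 0.454],
  ],
)

```text
time_s: 26.7
position: [464.2, -293.1, 137.1]
eef_rot: [1.0, -0.022, -0.001, -0.001]
ft_force: [-0.2, 0.3, 0.2]
grip_width: 45.1
finger_force: 0.0
```

Emit:
jog_arm(
  moves=[
    [45, 0, 0, 40, 0, 0, 0],
    [45, 0, 0, 80, 0, 0, 0],
    [45, 0, 0, 100, 0, 0, 0],
    [45, 0, 0, 100, 0, 0, 0],
    [45, 0, 0, 100, 0, 0, 0],
  ],
)

```text
time_s: 27.2
position: [465.6, -291.6, 38.8]
eef_rot: [1.0, -0.02, -0.0, -0.0]
ft_force: [0.2, 0.1, 0.3]
grip_width: 45.0
finger_force: 0.0
```

```bash
python3 go.py 466.7 -292.1 -21 -.042
```

```text
t 27.2 pos [ 465.6 -291.6   38.8] phi -0.04 tilt 0.001 w 45.0 F [0.2 0.1 0.3] tq [-0.   -0.    0.01] j6 1.03
  to [466.7, -292.1, -21.0, -0.042] shift [ 1.2  0.4 59.8] turn [-0.     0.     0.002]
```

Emit:
jog_arm(
  moves=[
    [45, 1.2, 0.4, 25, 0, 0, 0],
    [45, 1.2, 0.4, 42, 0, 0, 0],
    [45, 1.2, 0.4, 52, 0, 0, 0],
    [45, 1.2, 0.4, 58, 0, 0, 0],
    [45, 1.2, 0.4, 60, 0, 0, 0],
  ],
)

```text
time_s: 27.7
position: [467.0, -293.3, -20.9]
eef_rot: [1.0, -0.021, 0.0, 0.0]
ft_force: [-0.6, -1.4, -0.0]
grip_width: 44.6
finger_force: 0.0
```

Emit:
jog_arm(
  moves=[
    [10, 0, 0, 0, 0, 0, 0],
    [10, 0, 0, 0, 0, 0, 0],
    [10, 0, 0, 0, 0, 0, 0],
    [10, 0, 0, 0, 0, 0, 0],
    [10, 0, 0, 0, 0, 0, 0],
  ],
  newtons=80,
)

```text
time_s: 28.2
position: [467.0, -293.7, -20.4]
eef_rot: [1.0, -0.021, 0.001, 0.001]
ft_force: [-0.9, 0.4, 6.1]
grip_width: 16.8
finger_force: 79.1
```

Emit:
jog_arm(
  moves=[
    [10, 0, 0, 0, 0, 0, 0],
    [10, 0, 0, 0, 0, 0, 0],
    [10, 0, 0, 0, 0, 0, 0],
  ],
)

```text
time_s: 28.5
position: [467.1, -293.7, -20.4]
eef_rot: [1.0, -0.021, 0.001, 0.0]
ft_force: [-0.7, 0.6, 6.6]
grip_width: 16.7
finger_force: 79.1
```

```bash
python3 go.py
```

```text
t 28.5 pos [ 467.1 -293.7  -20.4] phi -0.042 tilt 0.002 w 16.7 F [-0.7  0.6  6.6] tq [0.09 0.09 0.03] j6 1.03
```

Emit:
jog_arm(
  moves=[
    [10, 0, 0, -8, 0, 0, 0],
    [10, 0, 0, -25, 0, 0, 0],
    [10, 0, 0, -60, 0, 0, 0],
    [10, 0, 0, -95, 0, 0, 0],
    [10, 0, 0, -120, 0, 0, 0],
  ],
)

```text
time_s: 29.0
position: [466.7, -293.5, 100.8]
eef_rot: [1.0, -0.021, 0.001, 0.0]
ft_force: [1.4, -0.5, -2.6]
grip_width: 16.4
finger_force: 78.3
```

Emit:
jog_arm(
  moves=[
    [10, 11, -43.2, 0, 0, 0, -0.055],
    [10, 22, -86.4, 0, 0, 0, -0.11],
    [10, 33, -129.6, 0, 0, 0, -0.165],
    [10, 44, -172.8, 0, 0, 0, -0.22],
    [10, 55, -216, 0, 0, 0, -0.275],
  ],
)

```text
time_s: 29.5
position: [530.3, -78.0, 98.6]
eef_rot: [0.993, 0.117, -0.0, -0.0]
ft_force: [-0.3, -0.9, -2.6]
grip_width: 16.4
finger_force: 78.7
```

Emit:
jog_arm(
  moves=[
    [10, 22.4, -38.6, 0, 0, 0, -0.055],
    [10, 44.8, -77.2, 0, 0, 0, -0.109],
    [10, 44.8, -77.2, 0, 0, 0, -0.109],
    [10, 44.8, -77.2, 30, 0, 0, -0.109],
    [10, 44.8, -77.2, 30, 0, 0, -0.109],
  ],
)

```text
time_s: 30.0
position: [552.7, 5.8, 65.5]
eef_rot: [0.985, 0.17, -0.004, -0.001]
ft_force: [-0.8, -1.5, -3.0]
grip_width: 17.1
finger_force: 78.9
```

Emit:
jog_arm(
  moves=[
    [10, 0, 0, 0, 0, 0, 0],
    [10, 0, 0, 0, 0, 0, 0],
    [10, 0, 0, 0, 0, 0, 0],
  ],
)

```text
time_s: 30.3
position: [557.0, 5.1, 69.7]
eef_rot: [0.986, 0.17, 0.001, 0.0]
ft_force: [0.3, -0.3, -3.0]
grip_width: 16.6
finger_force: 78.9
```

```bash
python3 go.py 557 5.5 70 .342
python3 - <<'E'
import pickle; from h import *; from cell import bot
C=cams(); pickle.dump(C,open('k1.pkl','wb')); T,S=C['top'],C['side']; o=bot.get_obs(); p=o['position']
z=p[2]+38.5-18.1+8+4 # plate top
print('plate top',z,np.round(p,1))
V=lambda x,y:np.array([x,y,z],float)
e=rect(150,120,z); 
for nm,cl in (('side',[S]),('top',[T])):
    for sub in (e,e[:1]+e[3:]):
        r=fit(cl,sub,[p[0],p[1],.342],win=(5,3,2)); print(nm,np.round(r[0],3),round(r[1],2),r[2])
im=S.im.copy()
q=S.proj(place(r[0],[a for a,b in e])) ; cv2.polylines(im,[np.round(S.proj(place([p[0],p[1],.342],[a for a,b in e]))).astype(int)],True,(255,0,0),1)
a=cv2.resize(im[100:250,130:330,::-1],(440,330)); b=cv2.resize(T.im[140:290,170:350,::-1],(360,330)); cv2.imwrite('pics/k1.png',np.hstack([a,b]))
E
```

```text
t 30.3 pos [557.    5.1  69.7] phi 0.341 tilt 0.002 w 16.6 F [ 0.3 -0.3 -3. ] tq [-0.02 -0.01  0.01] j6 1.22
  to [557.0, 5.5, 70.0, 0.342] shift [ 0.1 -0.3 -0.3] turn [ 0.001 -0.002 -0.001]
plate top 101.87030169862629 [556.8   5.3  69.5]
side [5.55744e+02 4.36500e+00 3.52000e-01] 0.3 49
side [5.55203e+02 4.03600e+00 3.51000e-01] 0.17 28
top [5.55206e+02 8.02700e+00 3.58000e-01] 0.58 29
top [ 5.54663e+02 -2.08500e+00  2.60000e-01] 0.72 18
```

View pics/k1.png

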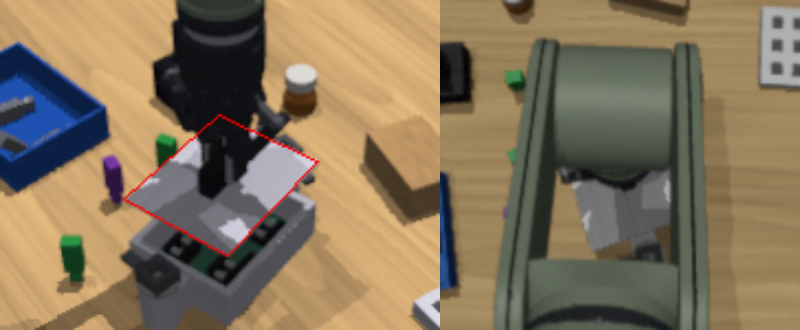

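The side picture shows the cover level over the mouth, with corners at (219,115), (317,160), (227,256) and (124,200), and the outline matches the prediction. I'll lower it to just above the rim and measure again.

Emit:
jog_arm(
  moves=[
    [10, 0, 0, 12, 0, 0, 0.005],
    [10, 0, 0, 24, 0, 0, 0.009],
    [10, 0, 0, 34, 0, 0, 0.009],
    [10, 0, 0, 38, 0, 0, 0.009],
    [10, 0, 0, 38, 0, 0, 0.009],
  ],
)

```text
time_s: 30.9
position: [555.6, 5.7, 29.4]
eef_rot: [0.986, 0.166, -0.001, -0.0]
ft_force: [-0.3, 0.5, -2.2]
grip_width: 16.6
finger_force: 79.1
```

Emit:
jog_arm(
  moves=[
    [10, 0, 0, 0, 0, 0, 0],
    [10, 0, 0, 0, 0, 0, 0],
    [10, 0, 0, 0, 0, 0, 0],
  ],
)

```text
time_s: 31.2
position: [556.7, 5.7, 31.1]
eef_rot: [0.986, 0.166, 0.0, 0.0]
ft_force: [-0.0, 0.2, -2.9]
grip_width: 16.5
finger_force: 79.1
```

```bash
python3 go.py
cat > cv.py <<'E'
from h import *; from cell import bot
C=cams(); S=C['side']; p=bot.get_obs()['position']
z0=p[2]+38.5-18.1+8+4
for dz in (0,-1.5,-3):
    e=rect(150,120,z0+dz); r=fit([S],e,[p[0],p[1],.342],win=(4,3,2)); print('side plate top',round(z0+dz,1),np.round(r[0],3),round(r[1],2),r[2])
r=fit([S],e,[p[0],p[1],.342,0],win=(4,3,2)); print('free z',np.round(r[0],3)+[0,0,0,z0-3])
E
python3 cv.py
```

```text
t 31.2 pos [556.7   5.7  31.1] phi 0.333 tilt 0.001 w 16.5 F [-0.   0.2 -2.9] tq [-0.01  0.03  0.04] j6 1.23
side plate top 63.3 [5.56431e+02 5.24300e+00 3.37000e-01] 0.29 48
side plate top 61.8 [5.56933e+02 6.62300e+00 3.35000e-01] 0.3 43
side plate top 60.3 [5.54006e+02 6.34100e+00 3.39000e-01] 0.24 36
free z [ 5.45757000e+02 -7.32500000e+00  3.44000000e-01  7.85037319e+01]
```

Emit:
jog_arm(
  moves=[
    [10, 0.5, -0.2, 3, 0, 0, -0.004],
    [10, 0.5, -0.2, 6, 0, 0, -0.004],
    [10, 0.5, -0.2, 6, 0, 0, -0.004],
  ],
)

```text
time_s: 31.6
position: [556.2, 6.0, 24.0]
eef_rot: [0.986, 0.168, -0.001, -0.0]
ft_force: [-0.7, 0.1, -2.9]
grip_width: 16.4
finger_force: 79.1
```

Emit:
jog_arm(
  moves=[
    [10, 0, 0, 1.5, 0, 0, 0],
    [10, 0, 0, 3, 0, 0, 0],
    [10, 0, 0, 3, 0, 0, 0],
  ],
)

```text
time_s: 31.9
position: [556.6, 6.0, 21.4]
eef_rot: [0.986, 0.168, -0.0, 0.0]
ft_force: [-0.6, -1.0, -3.2]
grip_width: 16.5
finger_force: 79.1
```

Emit:
jog_arm(
  moves=[
    [10, 0, 0, 1.5, 0, 0, 0],
    [10, 0, 0, 3, 0, 0, 0],
    [10, 0, 0, 3, 0, 0, 0],
  ],
)

```text
time_s: 32.2
position: [556.5, 6.0, 18.4]
eef_rot: [0.986, 0.168, -0.0, -0.0]
ft_force: [0.0, 0.1, -2.2]
grip_width: 16.5
finger_force: 79.1
```

```bash
python3 go.py
```

```text
t 32.2 pos [556.5   6.   18.4] phi 0.337 tilt 0.0 w 16.5 F [ 0.   0.1 -2.2] tq [ 0.02  0.   -0.04] j6 1.22
```

Emit:
jog_arm(
  moves=[
    [10, 0, 0, 1, 0, 0, 0],
    [10, 0, 0, 1.5, 0, 0, 0],
    [10, 0, 0, 2, 0, 0, 0],
    [10, 0, 0, 2, 0, 0, 0],
  ],
)

```text
time_s: 32.6
position: [556.8, 6.0, 16.7]
eef_rot: [0.986, 0.168, 0.0, 0.0]
ft_force: [0.3, 0.1, -2.3]
grip_width: 16.4
finger_force: 79.2
```

```bash
python3 go.py
```

```text
t 32.6 pos [556.8   6.   16.7] phi 0.337 tilt 0.0 w 16.4 F [ 0.3  0.1 -2.3] tq [-0.03  0.   -0.02] j6 1.22
```

Emit:
jog_arm(
  moves=[
    [10, 0, 0, 0.5, 0, 0, 0],
    [10, 0, 0, 1, 0, 0, 0],
    [10, 0, 0, 1, 0, 0, 0],
    [10, 0, 0, 1, 0, 0, 0],
  ],
)

```text
time_s: 33.0
position: [556.8, 6.0, 16.6]
eef_rot: [0.986, 0.168, 0.0, 0.0]
ft_force: [-2.6, -0.3, 5.8]
grip_width: 16.8
finger_force: 80.3
```

```bash
python3 go.py
```

```text
t 33.0 pos [556.8   6.   16.6] phi 0.337 tilt 0.001 w 16.8 F [-2.6 -0.3  5.8] tq [ 0.05  0.34 -0.03] j6 1.22
```

The cover made contact exactly at the expected seated height (origin 45 mm). Now I'll release it, retreat and go to the driver.

Emit:
jog_arm(
  moves=[
    [45, 0, 0, 0, 0, 0, 0],
    [45, 0, 0, 0, 0, 0, 0],
    [45, 0, 0, 0, 0, 0, 0],
    [45, 0, 0, -30, 0, 0, 0],
    [45, 0, 0, -70, 0, 0, 0],
  ],
)

```text
time_s: 33.5
position: [555.0, 6.1, 84.3]
eef_rot: [0.986, 0.168, -0.003, -0.0]
ft_force: [1.2, -0.2, -0.9]
grip_width: 45.0
finger_force: 0.0
```

Emit:
jog_arm(
  moves=[
    [50, 0, 0, -40, 0, 0, 0],
    [50, 0, 0, -74, 0, 0, 0],
    [50, 0, 0, -74, 0, 0, 0],
  ],
)

```text
time_s: 33.8
position: [560.2, 6.0, 164.8]
eef_rot: [0.986, 0.168, 0.005, 0.001]
ft_force: [1.0, -0.5, 0.0]
grip_width: 50.0
finger_force: 0.0
```

Emit:
jog_arm(
  moves=[
    [50, 19.3, -20, 0, 0, 0, -0.144],
    [50, 38.6, -40, 0, 0, 0, -0.289],
    [50, 57.9, -60, 0, 0, 0, -0.433],
    [50, 77.2, -80, 0, 0, 0, -0.578],
    [50, 96.5, -100, 0, 0, 0, -0.722],
  ],
)

```text
time_s: 34.3
position: [614.6, 133.2, 158.2]
eef_rot: [0.862, 0.508, -0.001, -0.0]
ft_force: [0.3, -0.9, -0.1]
grip_width: 49.8
finger_force: 0.0
```

Emit:
jog_arm(
  moves=[
    [50, 27.7, -2.3, 0, 0, 0, -0.144],
    [50, 55.4, -4.6, 0, 0, 0, -0.289],
    [50, 83.1, -6.9, 0, 0, 0, -0.433],
    [50, 110.8, -9.2, 0, 0, 0, -0.577],
    [50, 110.8, -9.2, 0, 0, 0, -0.577],
  ],
)

```text
time_s: 34.8
position: [661.4, 236.5, 157.3]
eef_rot: [0.682, 0.731, -0.0, -0.001]
ft_force: [-0.3, 0.2, 0.3]
grip_width: 50.3
finger_force: 0.0
```

Emit:
jog_arm(
  moves=[
    [50, 0, 0, 0, 0, 0, 0],
    [50, 0, 0, 0, 0, 0, 0],
    [50, 0, 0, 0, 0, 0, 0],
  ],
)

```text
time_s: 35.1
position: [660.7, 232.3, 159.5]
eef_rot: [0.684, 0.729, -0.0, -0.0]
ft_force: [0.2, -0.9, 0.2]
grip_width: 50.2
finger_force: 0.0
```

```bash
python3 go.py 661 233.8 29.5 1.636
python3 - <<'E'
from h import *; C=cams(); S,T=C['side'],C['top']
for z,l in ((49,'plate top'),):
    for nm,cl in (('side',[S]),('top',[T])):
        r=fit(cl,rect(150,120,z),[556.6,7.2,.34],win=(4,3,2)); print(nm,l,np.round(r[0],3),round(r[1],2),r[2])
E
```

```text
t 35.1 pos [660.7 232.3 159.5] phi 1.634 tilt 0.001 w 50.2 F [ 0.2 -0.9  0.2] tq [-0.    0.06 -0.05] j6 0.26
  to [661.0, 233.8, 29.5, 1.636] shift [  1.5   0.5 130. ] turn [-0.001  0.    -0.002]
side plate top [5.57623e+02 5.81800e+00 3.34000e-01] 0.02 60
top plate top [5.55488e+02 8.75200e+00 3.38000e-01] 0.19 59
```

The cover is seated within 0.6 mm of the housing in both views. Now I'll grasp the driver.

Emit:
jog_arm(
  moves=[
    [50, 1, 0.5, 40, 0, 0, 0],
    [50, 1, 0.5, 75, 0, 0, 0],
    [50, 1, 0.5, 100, 0, 0, 0],
    [50, 1, 0.5, 120, 0, 0, 0],
    [50, 1, 0.5, 130, 0, 0, 0],
  ],
)

```text
time_s: 35.7
position: [660.2, 233.5, 27.5]
eef_rot: [0.684, 0.729, -0.002, -0.001]
ft_force: [-0.5, 1.4, 0.2]
grip_width: 49.9
finger_force: 0.0
```

Emit:
jog_arm(
  moves=[
    [50, 0, 0, 0, 0, 0, 0],
    [50, 0, 0, 0, 0, 0, 0],
    [18, 0, 0, 0, 0, 0, 0],
    [18, 0, 0, 0, 0, 0, 0],
    [18, 0, 0, 0, 0, 0, 0],
  ],
  newtons=30,
)

```text
time_s: 36.2
position: [662.0, 234.6, 31.2]
eef_rot: [0.684, 0.73, 0.001, 0.001]
ft_force: [-1.1, -0.7, 5.9]
grip_width: 25.8
finger_force: 30.2
```

Emit:
jog_arm(
  moves=[
    [18, 0, 0, 0, 0, 0, 0],
    [18, 0, 0, 0, 0, 0, 0],
  ],
)

```text
time_s: 36.4
position: [661.9, 234.6, 31.2]
eef_rot: [0.684, 0.73, 0.001, 0.0]
ft_force: [-2.0, -1.0, 6.4]
grip_width: 25.5
finger_force: 30.3
```

```bash
python3 go.py
```

```text
t 36.4 pos [661.9 234.6  31.2] phi 1.636 tilt 0.002 w 25.5 F [-2.  -1.   6.4] tq [-0.11  0.27 -0.02] j6 0.26
```

Emit:
jog_arm(
  moves=[
    [18, 0, 0, 0, 0, 0, 0],
    [18, 0, 0, 0, 0, 0, 0],
    [18, 0, 0, 0, 0, 0, 0],
  ],
  newtons=100,
)

```text
time_s: 36.7
position: [662.0, 234.6, 31.3]
eef_rot: [0.684, 0.73, 0.001, 0.001]
ft_force: [-2.1, -0.6, 6.7]
grip_width: 25.0
finger_force: 99.0
```

Emit:
jog_arm(
  moves=[
    [18, 0, 0, -10, 0, 0, 0],
    [18, 0, 0, -30, 0, 0, 0],
    [18, 0, 0, -60, 0, 0, 0],
    [18, 0, 0, -95, 0, 0, 0],
    [18, 0, 0, -95, 0, 0, 0],
  ],
)

```text
time_s: 37.2
position: [664.7, 235.6, 130.7]
eef_rot: [0.684, 0.73, 0.005, 0.003]
ft_force: [0.6, -0.3, -0.5]
grip_width: 25.0
finger_force: 98.3
```

Emit:
jog_arm(
  moves=[
    [18, -35.4, -31.3, 0, 0, 0, -0.019],
    [18, -70.8, -62.6, 0, 0, 0, -0.038],
    [18, -106.2, -93.9, 0, 0, 0, -0.057],
    [18, -141.6, -125.2, 0, 0, 0, -0.076],
    [18, -177, -156.5, 0, 0, 0, -0.095],
  ],
)

```text
time_s: 37.7
position: [514.8, 46.3, 123.7]
eef_rot: [0.648, 0.762, -0.001, -0.0]
ft_force: [1.3, -0.3, -1.1]
grip_width: 25.0
finger_force: 98.7
```

Emit:
jog_arm(
  moves=[
    [18, -32.3, -34.5, 0, 0, 0, -0.02],
    [18, -64.6, -69, 0, 0, 0, -0.039],
    [18, -64.6, -69, 0, 0, 0, -0.039],
    [18, -64.6, -69, 0, 0, 0, -0.039],
    [18, -64.6, -69, 0, 0, 0, -0.039],
  ],
)

```text
time_s: 38.2
position: [459.5, -26.8, 124.4]
eef_rot: [0.633, 0.774, 0.0, 0.0]
ft_force: [-1.0, 1.0, -2.5]
grip_width: 24.8
finger_force: 98.9
```

```bash
python3 go.py 459.6 -27.4 100 1.77
cat > ang.py <<'E'
from h import *; import pickle
C=pickle.load(open('c0.pkl','rb')); H={'top':[555.65,8.17,.342],'side':[557.4,6.0,.342]}
def score(c,E):
    s=[]
    for a,b in E:
        L=a+(b-a)*np.linspace(.1,.9,25)[:,None]; uv=c.proj(L); d=uv[-1]-uv[0]; n=np.array([-d[1],d[0]])/np.linalg.norm(d)
        f=lambda q:np.stack([map_coordinates(c.g[...,i],[q[:,1],q[:,0]],order=1) for i in range(3)],-1)
        s.append(np.linalg.norm(f(uv+.6*n)-f(uv-.6*n),axis=1).mean())
    return np.mean(s)
for i,s in ((0,-1),(1,1)):
    for nm in H:
        c=C[nm]; q0=place(H[nm],[[s*103,0,0]])[0]; best=[]
        for a in np.arange(0,.46,.02):
            for dx in np.arange(-2,2.1,1):
                for dy in np.arange(-2,2.1,1):
                    q=[q0[0]+dx,q0[1]+dy,.342-a]
                    E=[place(q,np.array(e)) for e in rect(30,30,69)]
                    arm=[(np.array([w,-s*20.,57.]),np.array([w,-s*45.,57.])) for w in(-6,6)]
                    E2=[place(q,np.array(e)) for e in arm]
                    best.append((score(c,[(e[0],e[1]) for e in E])+.5*score(c,[(e[0],e[1]) for e in E2]),round(a,2),dx,dy))
        best.sort(reverse=True); print('latch',i,nm,[tuple(np.round(b,2)) for b in best[:4]])
E
python3 ang.py
```

```text
t 38.2 pos [459.5 -26.8 124.4] phi 1.77 tilt 0.001 w 24.8 F [-1.   1.  -2.5] tq [0.08 0.01 0.03] j6 -0.28
  to [459.6, -27.4, 100.0, 1.77] shift [-0.6 -0.1 24.4] turn [ 0.001 -0.    -0.   ]
latch 0 top [(np.float64(46.51), np.float64(0.16), np.float64(-1.0), np.float64(0.0)), (np.float64(46.34), np.float64(0.14), np.float64(-1.0), np.float64(0.0)), (np.float64(46.13), np.float64(0.14), np.float64(0.0), np.float64(0.0)), (np.float64(46.12), np.float64(0.12), np.float64(0.0), np.float64(0.0))]
latch 0 side [(np.float64(56.5), np.float64(0.08), np.float64(-1.0), np.float64(0.0)), (np.float64(56.37), np.float64(0.08), np.float64(-1.0), np.float64(-1.0)), (np.float64(56.03), np.float64(0.06), np.float64(-1.0), np.float64(0.0)), (np.float64(55.7), np.float64(0.1), np.float64(-1.0), np.float64(-1.0))]
latch 1 top [(np.float64(49.9), np.float64(0.28), np.float64(-2.0), np.float64(-1.0)), (np.float64(49.1), np.float64(0.3), np.float64(-2.0), np.float64(-1.0)), (np.float64(48.99), np.float64(0.34), np.float64(0.0), np.float64(-1.0)), (np.float64(48.59), np.float64(0.26), np.float64(-2.0), np.float64(-1.0))]
latch 1 side [(np.float64(69.34), np.float64(0.3), np.float64(0.0), np.float64(0.0)), (np.float64(69.27), np.float64(0.3), np.float64(0.0), np.float64(-1.0)), (np.float64(69.12), np.float64(0.28), np.float64(0.0), np.float64(0.0)), (np.float64(69.03), np.float64(0.28), np.float64(0.0), np.float64(-1.0))]
```

Latch 0 starts near 0.12 rad and latch 1 near 0.29 rad. I'll lower the bit towards latch 0, stepping and watching the force; contact with the hub top would come at a reported z of 95.

Emit:
jog_arm(
  moves=[
    [18, -0.5, -0.4, 10, 0, 0, -0.02],
    [18, -0.5, -0.4, 20, 0, 0, -0.02],
    [18, -0.5, -0.4, 27, 0, 0, -0.02],
    [18, -0.5, -0.4, 27, 0, 0, -0.02],
  ],
)

```text
time_s: 38.6
position: [457.5, -27.2, 95.9]
eef_rot: [0.625, 0.78, -0.001, -0.002]
ft_force: [-0.7, 0.1, -1.9]
grip_width: 24.8
finger_force: 98.9
```

Emit:
jog_arm(
  moves=[
    [18, 0, 0, 1.5, 0, 0, 0],
    [18, 0, 0, 3, 0, 0, 0],
    [18, 0, 0, 3, 0, 0, 0],
  ],
)

```text
time_s: 38.9
position: [458.7, -27.7, 94.6]
eef_rot: [0.626, 0.78, 0.0, 0.0]
ft_force: [-0.5, -0.2, -2.2]
grip_width: 24.8
finger_force: 98.9
```

Emit:
jog_arm(
  moves=[
    [18, 0, 0, 1, 0, 0, 0],
    [18, 0, 0, 2, 0, 0, 0],
    [18, 0, 0, 2, 0, 0, 0],
  ],
)

```text
time_s: 39.2
position: [458.6, -27.7, 92.6]
eef_rot: [0.626, 0.78, -0.0, 0.0]
ft_force: [0.6, -0.3, -1.9]
grip_width: 24.8
finger_force: 98.9
```

```bash
python3 go.py
```

```text
t 39.2 pos [458.6 -27.7  92.6] phi 1.79 tilt 0.0 w 24.8 F [ 0.6 -0.3 -1.9] tq [-0.   -0.   -0.02] j6 -0.3
```

Emit:
jog_arm(
  moves=[
    [18, 0, 0, 1.5, 0, 0, 0],
    [18, 0, 0, 3, 0, 0, 0],
    [18, 0, 0, 3, 0, 0, 0],
  ],
)

```text
time_s: 39.5
position: [458.4, -27.7, 89.3]
eef_rot: [0.626, 0.78, -0.0, -0.0]
ft_force: [-0.6, 1.1, -2.1]
grip_width: 25.2
finger_force: 98.9
```

Emit:
jog_arm(
  moves=[
    [18, 0, 0, 1.5, 0, 0, 0],
    [18, 0, 0, 3, 0, 0, 0],
    [18, 0, 0, 3, 0, 0, 0],
  ],
)

```text
time_s: 39.8
position: [458.5, -27.7, 86.4]
eef_rot: [0.626, 0.78, -0.0, -0.0]
ft_force: [0.2, 0.2, -1.9]
grip_width: 24.8
finger_force: 98.9
```

```bash
python3 go.py
```

```text
t 39.8 pos [458.5 -27.7  86.4] phi 1.79 tilt 0.0 w 24.8 F [ 0.2  0.2 -1.9] tq [0.01 0.02 0.03] j6 -0.3
```

Emit:
jog_arm(
  moves=[
    [18, 0, 0, 2, 0, 0, 0],
    [18, 0, 0, 2, 0, 0, 0.1],
    [18, 0, 0, 2, 0, 0, 0.2],
    [18, 0, 0, 2, 0, 0, 0.3],
    [18, 0, 0, 2, 0, 0, 0.4],
  ],
)

```text
time_s: 40.3
position: [458.9, -27.2, 84.5]
eef_rot: [0.769, 0.639, 0.001, -0.0]
ft_force: [0.7, 1.8, -3.1]
grip_width: 25.2
finger_force: 98.9
```

```bash
python3 go.py
```

```text
t 40.3 pos [458.9 -27.2  84.5] phi 1.385 tilt 0.001 w 25.2 F [ 0.7  1.8 -3.1] tq [ 0.41 -0.15  0.08] j6 0.1
```

The wrist moment reads 0.08 N m, which is the latch friction, so the bit is turning the latch.

Emit:
jog_arm(
  moves=[
    [18, 0, 0, 0, 0, 0, 0.1],
    [18, 0, 0, 0, 0, 0, 0.2],
    [18, 0, 0, 0, 0, 0, 0.3],
    [18, 0, 0, 0, 0, 0, 0.4],
    [18, 0, 0, 0, 0, 0, 0.5],
  ],
)

```text
time_s: 40.8
position: [459.6, -27.6, 84.5]
eef_rot: [0.903, 0.429, 0.001, 0.0]
ft_force: [1.6, 1.3, -3.6]
grip_width: 24.8
finger_force: 98.8
```

Emit:
jog_arm(
  moves=[
    [18, 0, 0, 0, 0, 0, 0.1],
    [18, 0, 0, 0, 0, 0, 0.2],
    [18, 0, 0, 0, 0, 0, 0.3],
    [18, 0, 0, 0, 0, 0, 0.4],
    [18, 0, 0, 0, 0, 0, 0.5],
  ],
)

```text
time_s: 41.3
position: [460.1, -28.3, 84.6]
eef_rot: [0.981, 0.192, 0.001, 0.001]
ft_force: [1.7, -2.4, -4.6]
grip_width: 25.2
finger_force: 98.7
```

```bash
python3 go.py
```

```text
t 41.3 pos [460.1 -28.3  84.6] phi 0.387 tilt 0.003 w 25.2 F [ 1.7 -2.4 -4.6] tq [-0.47 -0.57  0.11] j6 1.1
```

Emit:
jog_arm(
  moves=[
    [18, 0, 0, 0, 0, 0, 0.05],
    [18, 0, 0, 0, 0, 0, 0.1],
    [18, 0, 0, 0, 0, 0, 0.1],
  ],
)

```text
time_s: 41.6
position: [460.1, -28.5, 84.6]
eef_rot: [0.989, 0.145, 0.001, 0.001]
ft_force: [3.9, -3.9, -6.7]
grip_width: 24.8
finger_force: 98.7
```

```bash
python3 go.py
```

```text
t 41.6 pos [460.1 -28.5  84.6] phi 0.291 tilt 0.003 w 24.8 F [ 3.9 -3.9 -6.7] tq [-0.68 -0.78  0.09] j6 1.2
```

Emit:
jog_arm(
  moves=[
    [18, 0, 0, 0, 0, 0, 0.05],
    [18, 0, 0, 0, 0, 0, 0.1],
    [18, 0, 0, 0, 0, 0, 0.1],
  ],
)

```text
time_s: 41.9
position: [460.1, -28.6, 84.6]
eef_rot: [0.995, 0.095, 0.001, 0.001]
ft_force: [4.5, -4.4, -5.3]
grip_width: 24.9
finger_force: 98.7
```

```bash
python3 go.py
```

```text
t 41.9 pos [460.1 -28.6  84.6] phi 0.191 tilt 0.004 w 24.9 F [ 4.5 -4.4 -5.3] tq [-0.87 -0.83  0.07] j6 1.3
```

Emit:
jog_arm(
  moves=[
    [18, 0, 0, 0, 0, 0, 0.05],
    [18, 0, 0, 0, 0, 0, 0.1],
    [18, 0, 0, 0, 0, 0, 0.1],
    [18, 0, 0, 0, 0, 0, 0.1],
  ],
)

```text
time_s: 42.3
position: [460.1, -28.8, 84.7]
eef_rot: [0.999, 0.046, 0.001, 0.001]
ft_force: [3.2, -4.7, -5.6]
grip_width: 24.7
finger_force: 98.8
```

```bash
python3 go.py
python3 - <<'E'
from h import *; C=cams(); S,T=C['side'],C['top']
f=lambda c,z:cv2.resize(c.im[int(v[1])-35:int(v[1])+35,int(v[0])-35:int(v[0])+35,::-1],(400,400),interpolation=cv2.INTER_CUBIC)
o=[]
for c in (T,S):
    v=c.proj([[459.5,-27.5,75]])[0]; o.append(np.clip(f(c,0)*1.3,0,255).astype('uint8'))
cv2.imwrite('pics/l0.png',np.hstack(o))
E
```

```text
t 42.3 pos [460.1 -28.8  84.7] phi 0.093 tilt 0.004 w 24.7 F [ 3.2 -4.7 -5.6] tq [-0.97 -0.82  0.15] j6 1.39
```

View pics/l0.png

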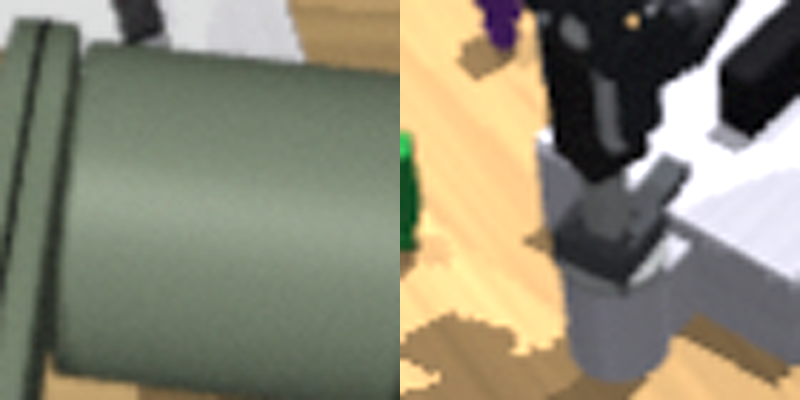

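Latch 0's arm lies over the cover's edge, pointing inwards (hub at (615,240), arm end at (680,165)), and the moment rose to 0.15 N m at the stop. I'll back off slightly, lift out and go to latch 1.

Emit:
jog_arm(
  moves=[
    [18, 0, 0, 0, 0, 0, -0.1],
    [18, 0, 0, 0, 0, 0, -0.1],
    [18, 0, 0, -8, 0, 0, -0.1],
    [18, 0, 0, -20, 0, 0, -0.1],
    [18, 0, 0, -46, 0, 0, -0.1],
  ],
)

```text
time_s: 42.9
position: [455.9, -27.0, 129.3]
eef_rot: [0.996, 0.094, -0.003, -0.001]
ft_force: [-0.0, 0.8, -1.9]
grip_width: 24.9
finger_force: 99.6
```

Emit:
jog_arm(
  moves=[
    [18, 18.6, -2.8, 0, 0, 0, -0.13],
    [18, 37.2, -5.6, 0, 0, 0, -0.26],
    [18, 55.8, -8.4, 0, 0, 0, -0.39],
    [18, 74.4, -11.2, 0, 0, 0, -0.52],
    [18, 93, -14, 0, 0, 0, -0.65],
  ],
)

```text
time_s: 43.4
position: [546.8, 4.4, 130.3]
eef_rot: [0.912, 0.409, -0.001, -0.001]
ft_force: [0.2, -0.2, -1.4]
grip_width: 24.9
finger_force: 99.7
```

Emit:
jog_arm(
  moves=[
    [18, 16.5, 9, 0, 0, 0, -0.13],
    [18, 33, 18, 0, 0, 0, -0.26],
    [18, 49.5, 27, 0, 0, 0, -0.39],
    [18, 66, 36, 0, 0, 0, -0.52],
    [18, 82.5, 45, 0, 0, 0, -0.65],
  ],
)

```text
time_s: 43.9
position: [635.3, 35.9, 130.1]
eef_rot: [0.734, 0.679, -0.001, -0.001]
ft_force: [0.3, -0.5, -1.3]
grip_width: 24.7
finger_force: 99.7
```

Emit:
jog_arm(
  moves=[
    [18, 7.7, 17.1, 0, 0, 0, -0.13],
    [18, 7.7, 17.1, 0, 0, 0, -0.13],
    [18, 7.7, 17.1, 0, 0, 0, -0.13],
    [18, 7.7, 17.1, 0, 0, 0, -0.13],
  ],
)

```text
time_s: 44.3
position: [652.2, 41.2, 130.3]
eef_rot: [0.69, 0.724, -0.001, -0.001]
ft_force: [-0.2, 0.3, -0.7]
grip_width: 25.0
finger_force: 99.7
```

```bash
python3 go.py 653.1 41.9 98 1.623
```

```text
t 44.3 pos [652.2  41.2 130.3] phi 1.618 tilt 0.002 w 25.0 F [-0.2  0.3 -0.7] tq [-0.01  0.01  0.05] j6 -0.0
  to [653.1, 41.9, 98.0, 1.623] shift [ 0.7  1.  32.3] turn [-0.002 -0.    -0.005]
```

Emit:
jog_arm(
  moves=[
    [18, 0.7, 1, 12, 0, 0, 0],
    [18, 0.7, 1, 24, 0, 0, 0],
    [18, 0.7, 1, 32, 0, 0, 0],
    [18, 0.7, 1, 32, 0, 0, 0],
    [18, 0.7, 1, 32, 0, 0, 0],
  ],
)

```text
time_s: 44.8
position: [654.4, 42.0, 98.2]
eef_rot: [0.69, 0.724, -0.0, -0.0]
ft_force: [1.1, -0.2, -1.7]
grip_width: 24.8
finger_force: 99.7
```

Emit:
jog_arm(
  moves=[
    [18, 0, 0, 1.5, 0, 0, 0],
    [18, 0, 0, 3, 0, 0, 0],
    [18, 0, 0, 3, 0, 0, 0],
  ],
)

```text
time_s: 45.1
position: [654.6, 42.0, 95.7]
eef_rot: [0.69, 0.724, 0.0, 0.0]
ft_force: [0.5, -0.1, -1.9]
grip_width: 25.2
finger_force: 99.7
```

Emit:
jog_arm(
  moves=[
    [18, 0, 0, 1.5, 0, 0, 0],
    [18, 0, 0, 3, 0, 0, 0],
    [18, 0, 0, 3, 0, 0, 0],
  ],
)

```text
time_s: 45.4
position: [654.3, 42.0, 92.3]
eef_rot: [0.69, 0.724, -0.0, -0.0]
ft_force: [-0.1, -0.8, -2.4]
grip_width: 24.8
finger_force: 99.7
```

```bash
python3 go.py
```

```text
t 45.4 pos [654.3  42.   92.3] phi 1.62 tilt 0.001 w 24.8 F [-0.1 -0.8 -2.4] tq [ 0.01 -0.02 -0.  ] j6 -0.0
```

Emit:
jog_arm(
  moves=[
    [18, 0, -0.7, 1.5, 0, 0, 0],
    [18, 0, -0.7, 3, 0, 0, 0],
    [18, 0, -0.7, 3, 0, 0, 0],
  ],
)

```text
time_s: 45.7
position: [653.6, 42.0, 89.2]
eef_rot: [0.69, 0.724, -0.0, -0.0]
ft_force: [-1.3, -0.4, -1.6]
grip_width: 24.6
finger_force: 99.6
```

Emit:
jog_arm(
  moves=[
    [18, 0, 0, 1.5, 0, 0, 0],
    [18, 0, 0, 3, 0, 0, 0],
    [18, 0, 0, 5, 0, 0, 0],
    [18, 0, 0, 5, 0, 0, 0],
  ],
)

```text
time_s: 46.1
position: [653.6, 41.9, 84.1]
eef_rot: [0.69, 0.724, -0.0, -0.0]
ft_force: [-0.2, 0.2, -1.3]
grip_width: 25.1
finger_force: 99.7
```

```bash
python3 go.py
```

```text
t 46.1 pos [653.6  41.9  84.1] phi 1.62 tilt 0.001 w 25.1 F [-0.2  0.2 -1.3] tq [0.01 0.17 0.04] j6 -0.0
```

Emit:
jog_arm(
  moves=[
    [18, 0, 0, 0, 0, 0, 0.1],
    [18, 0, 0, 0, 0, 0, 0.2],
    [18, 0, 0, 0, 0, 0, 0.3],
    [18, 0, 0, 0, 0, 0, 0.4],
    [18, 0, 0, 0, 0, 0, 0.4],
  ],
)

```text
time_s: 46.6
position: [653.5, 41.8, 84.3]
eef_rot: [0.82, 0.573, -0.0, -0.0]
ft_force: [-0.2, -1.0, -2.4]
grip_width: 25.1
finger_force: 99.7
```

```bash
python3 go.py
```

```text
t 46.6 pos [653.5  41.8  84.3] phi 1.22 tilt 0.001 w 25.1 F [-0.2 -1.  -2.4] tq [-0.15  0.23  0.02] j6 0.4
```

Emit:
jog_arm(
  moves=[
    [18, 0, 0, 0, 0, 0, 0.1],
    [18, 0, 0, 0, 0, 0, 0.2],
    [18, 0, 0, 0, 0, 0, 0.3],
    [18, 0, 0, 0, 0, 0, 0.4],
    [18, 0, 0, 0, 0, 0, 0.5],
  ],
)

```text
time_s: 47.1
position: [654.3, 41.2, 84.3]
eef_rot: [0.936, 0.352, 0.0, 0.001]
ft_force: [0.5, -2.3, -3.8]
grip_width: 24.9
finger_force: 99.5
```

Emit:
jog_arm(
  moves=[
    [18, 0, 0, 0, 0, 0, 0.1],
    [18, 0, 0, 0, 0, 0, 0.2],
    [18, 0, 0, 0, 0, 0, 0.3],
    [18, 0, 0, 0, 0, 0, 0.4],
    [18, 0, 0, 0, 0, 0, 0.4],
  ],
)

```text
time_s: 47.6
position: [654.5, 40.5, 84.4]
eef_rot: [0.987, 0.161, 0.0, 0.001]
ft_force: [0.5, -5.1, -3.7]
grip_width: 24.7
finger_force: 99.4
```

```bash
python3 go.py
```

```text
t 47.6 pos [654.5  40.5  84.4] phi 0.322 tilt 0.003 w 24.7 F [ 0.5 -5.1 -3.7] tq [-1.   -0.3   0.02] j6 1.3
```

Emit:
jog_arm(
  moves=[
    [18, 0, 0, 0, 0, 0, 0.05],
    [18, 0, 0, 0, 0, 0, 0.1],
    [18, 0, 0, 0, 0, 0, 0.15],
    [18, 0, 0, 0, 0, 0, 0.15],
  ],
)

```text
time_s: 48.0
position: [654.5, 40.3, 84.4]
eef_rot: [0.996, 0.087, 0.001, 0.002]
ft_force: [1.6, -5.3, -4.4]
grip_width: 24.8
finger_force: 99.4
```

```bash
python3 go.py
```

```text
t 48.0 pos [654.5  40.3  84.4] phi 0.174 tilt 0.003 w 24.8 F [ 1.6 -5.3 -4.4] tq [-1.22 -0.26  0.08] j6 1.44
```

Emit:
jog_arm(
  moves=[
    [18, 0, 0, 0, 0, 0, 0.05],
    [18, 0, 0, 0, 0, 0, 0.1],
    [18, 0, 0, 0, 0, 0, 0.15],
    [18, 0, 0, 0, 0, 0, 0.15],
  ],
)

```text
time_s: 48.4
position: [654.5, 39.9, 84.5]
eef_rot: [1.0, 0.012, 0.001, 0.002]
ft_force: [2.3, -5.6, -4.3]
grip_width: 24.7
finger_force: 99.4
```

```bash
python3 go.py
```

```text
t 48.4 pos [654.5  39.9  84.5] phi 0.024 tilt 0.004 w 24.7 F [ 2.3 -5.6 -4.3] tq [-1.28 -0.25  0.18] j6 1.59
```

Latch 1 is at its stop too (0.18 N m). Now I'll return the driver to the stand.

Emit:
jog_arm(
  moves=[
    [18, 0, 0, 0, 0, 0, -0.12],
    [18, 0, 0, 0, 0, 0, -0.12],
    [18, 0, 0, -8, 0, 0, -0.12],
    [18, 0, 0, -20, 0, 0, -0.12],
    [18, 0, 0, -46, 0, 0, -0.12],
  ],
)

```text
time_s: 48.9
position: [652.5, 42.7, 129.6]
eef_rot: [0.997, 0.071, -0.002, -0.001]
ft_force: [-0.1, 0.0, -2.5]
grip_width: 25.0
finger_force: 99.9
```

Emit:
jog_arm(
  moves=[
    [18, 3.2, -17.2, 0, 0, 0, -0.136],
    [18, 6.4, -34.4, 0, 0, 0, -0.271],
    [18, 9.6, -51.6, 0, 0, 0, -0.407],
    [18, 12.8, -68.8, 0, 0, 0, -0.542],
    [18, 16, -86, 0, 0, 0, -0.678],
  ],
)

```text
time_s: 49.4
position: [657.9, 131.0, 131.8]
eef_rot: [0.916, 0.401, 0.001, -0.001]
ft_force: [0.5, -0.3, -1.8]
grip_width: 24.9
finger_force: 100.0
```

Emit:
jog_arm(
  moves=[
    [18, 13.3, -11.4, 0, 0, 0, -0.136],
    [18, 26.6, -22.8, 0, 0, 0, -0.271],
    [18, 39.9, -34.2, 0, 0, 0, -0.407],
    [18, 53.2, -45.6, 0, 0, 0, -0.542],
    [18, 66.5, -57, 0, 0, 0, -0.678],
  ],
)

```text
time_s: 49.9
position: [661.6, 218.6, 131.8]
eef_rot: [0.73, 0.683, 0.001, -0.0]
ft_force: [-0.1, 0.1, -2.2]
grip_width: 25.1
finger_force: 100.0
```

Emit:
jog_arm(
  moves=[
    [18, 17.5, -0.5, 0, 0, 0, -0.136],
    [18, 17.5, -0.5, 0, 0, 0, -0.136],
    [18, 17.5, -0.5, 0, 0, 0, -0.136],
    [18, 17.5, -0.5, 0, 0, 0, -0.136],
  ],
)

```text
time_s: 50.3
position: [662.4, 233.8, 131.0]
eef_rot: [0.686, 0.728, 0.0, 0.0]
ft_force: [0.0, 0.6, -1.8]
grip_width: 25.1
finger_force: 100.0
```

```bash
python3 go.py 661.9 234.6 90 1.636
python3 - <<'E'
import pickle; from h import *; C=cams(); pickle.dump(C,open('d1.pkl','wb')); S,T=C['side'],C['top']
for nm,c in C.items():
    r=fit([c],rect(150,120,49),[556.6,7.2,.34],win=(4,3,2)); print(nm,'cover',np.round(r[0],3),round(r[1],2),r[2])
E
```

```text
t 50.3 pos [662.4 233.8 131. ] phi 1.63 tilt 0.0 w 25.1 F [ 0.   0.6 -1.8] tq [-0.03 -0.02 -0.02] j6 0.26
  to [661.9, 234.6, 90.0, 1.636] shift [ 0.9 -0.4 41. ] turn [ 0.     0.    -0.006]
top cover [5.55443e+02 8.76000e+00 3.38000e-01] 0.19 58
side cover [5.57624e+02 5.81200e+00 3.34000e-01] 0.02 58
```

Emit:
jog_arm(
  moves=[
    [18, 0.9, -0.4, 15, 0, 0, -0.006],
    [18, 0.9, -0.4, 30, 0, 0, -0.006],
    [18, 0.9, -0.4, 45, 0, 0, -0.006],
    [18, 0.9, -0.4, 50, 0, 0, -0.006],
    [18, 0.9, -0.4, 50, 0, 0, -0.006],
  ],
)

```text
time_s: 50.9
position: [661.5, 234.6, 79.8]
eef_rot: [0.683, 0.73, -0.001, -0.0]
ft_force: [0.1, -0.0, -2.6]
grip_width: 25.1
finger_force: 100.0
```

Emit:
jog_arm(
  moves=[
    [18, 0, 0, 2, 0, 0, 0],
    [18, 0, 0, 4, 0, 0, 0],
    [18, 0, 0, 6, 0, 0, 0],
    [18, 0, 0, 8, 0, 0, 0],
    [18, 0, 0, 8, 0, 0, 0],
  ],
)

```text
time_s: 51.4
position: [661.8, 235.2, 72.3]
eef_rot: [0.683, 0.73, -0.0, -0.0]
ft_force: [0.2, -0.3, -2.0]
grip_width: 24.8
finger_force: 100.0
```

```bash
python3 go.py 661.9 234.6 31.2 1.636
```

```text
t 51.4 pos [661.8 235.2  72.3] phi 1.638 tilt 0.0 w 24.8 F [ 0.2 -0.3 -2. ] tq [-0.04  0.01 -0.06] j6 0.26
  to [661.9, 234.6, 31.2, 1.636] shift [-0.6  0.1 41.1] turn [-0.     0.     0.002]
```

It is in the hole with no contact force. I'll continue down.

Emit:
jog_arm(
  moves=[
    [18, -0.5, 0, 6, 0, 0, 0],
    [18, -0.5, 0, 12, 0, 0, 0],
    [18, -0.5, 0, 18, 0, 0, 0],
    [18, -0.5, 0, 18, 0, 0, 0],
  ],
)

```text
time_s: 51.8
position: [661.2, 234.4, 53.0]
eef_rot: [0.683, 0.73, -0.001, -0.0]
ft_force: [0.2, -0.2, -2.1]
grip_width: 25.0
finger_force: 100.0
```

Emit:
jog_arm(
  moves=[
    [18, 0, 0, 6, 0, 0, 0],
    [18, 0, 0, 12, 0, 0, 0],
    [18, 0, 0, 18, 0, 0, 0],
    [18, 0, 0, 20, 0, 0, 0],
    [18, 0, 0, 20, 0, 0, 0],
  ],
)

```text
time_s: 52.3
position: [661.9, 234.6, 34.0]
eef_rot: [0.683, 0.73, -0.0, -0.0]
ft_force: [-0.1, 0.9, -2.4]
grip_width: 25.1
finger_force: 100.1
```

```bash
python3 go.py
```

```text
t 52.3 pos [661.9 234.6  34. ] phi 1.638 tilt 0.001 w 25.1 F [-0.1  0.9 -2.4] tq [-0.    0.09  0.01] j6 0.26
```

Emit:
jog_arm(
  moves=[
    [18, 0, 0, 1, 0, 0, 0],
    [18, 0, 0, 2, 0, 0, 0],
    [18, 0, 0, 2.5, 0, 0, 0],
    [18, 0, 0, 2.5, 0, 0, 0],
  ],
)

```text
time_s: 52.7
position: [662.0, 234.7, 32.1]
eef_rot: [0.683, 0.73, -0.0, 0.0]
ft_force: [-0.8, 0.8, -2.0]
grip_width: 25.2
finger_force: 100.1
```

```bash
python3 go.py
```

```text
t 52.7 pos [662.  234.7  32.1] phi 1.638 tilt 0.0 w 25.2 F [-0.8  0.8 -2. ] tq [-0.01  0.08 -0.03] j6 0.26
```

Emit:
jog_arm(
  moves=[
    [18, 0, 0, 0.7, 0, 0, 0],
    [18, 0, 0, 1.2, 0, 0, 0],
    [18, 0, 0, 1.2, 0, 0, 0],
  ],
)

```text
time_s: 53.0
position: [662.0, 234.8, 31.4]
eef_rot: [0.683, 0.73, 0.0, 0.0]
ft_force: [-1.9, -0.3, 1.4]
grip_width: 25.0
finger_force: 100.9
```

Emit:
jog_arm(
  moves=[
    [50, 0, 0, 0, 0, 0, 0],
    [50, 0, 0, 0, 0, 0, 0],
    [50, 0, 0, 0, 0, 0, 0],
    [50, 0, 0, -20, 0, 0, 0],
    [50, 0, 0, -60, 0, 0, 0],
  ],
)

```text
time_s: 53.5
position: [659.8, 233.9, 87.7]
eef_rot: [0.683, 0.73, -0.003, -0.002]
ft_force: [-0.1, -0.2, -0.7]
grip_width: 50.1
finger_force: 0.0
```

Emit:
jog_arm(
  moves=[
    [50, 0, 0, -40, 0, 0, 0],
    [50, 0, 0, -80, 0, 0, 0],
    [50, 40, 0, -80, 0, 0, 0],
    [50, 80, 0, -80, 0, 0, 0],
    [50, 120, 0, -80, 0, 0, 0],
  ],
)

```text
time_s: 54.0
position: [654.3, 355.5, 171.7]
eef_rot: [0.683, 0.73, 0.001, 0.0]
ft_force: [0.6, -0.3, 0.0]
grip_width: 49.9
finger_force: 0.0
```

Emit:
jog_arm(
  moves=[
    [50, 0, 0, 0, 0, 0, 0],
    [50, 0, 0, 0, 0, 0, 0],
    [50, 0, 0, 0, 0, 0, 0],
    [50, 0, 0, 0, 0, 0, 0],
  ],
)

```text
time_s: 54.4
position: [654.3, 353.1, 171.0]
eef_rot: [0.684, 0.73, -0.0, 0.0]
ft_force: [-0.6, -0.7, -0.1]
grip_width: 49.9
finger_force: 0.0
```

```bash
python3 go.py
python3 - <<'E'
from h import *; C=cams(); S,T=C['side'],C['top']
for nm,c in C.items():
    r=fit([c],rect(150,120,49),[556.6,7.2,.34],win=(4,3,2)); print(nm,'cover',np.round(r[0],3),round(r[1],2),r[2])
a=cv2.resize(T.im[135:285,90:300,::-1],(420,300)); b=cv2.resize(S.im[95:245,90:290,::-1],(400,300))
a=cv2.resize(T.im[150:290,90:290,::-1],(400,280),interpolation=cv2.INTER_CUBIC); d=cv2.resize(T.im[160:275,215:305,::-1],(360,460),interpolation=cv2.INTER_CUBIC)
b=cv2.resize(S.im[95:255,90:290,::-1],(440,352),interpolation=cv2.INTER_CUBIC)
o=np.zeros((460,800,3),np.uint8); o[:352,:440]=b; o[:460,440:]=d; cv2.imwrite('pics/end.png',o)
E
```

```text
t 54.4 pos [654.3 353.1 171. ] phi 1.636 tilt 0.0 w 49.9 F [-0.6 -0.7 -0.1] tq [ 0.01  0.03 -0.02] j6 0.41
top cover [5.55413e+02 8.77000e+00 3.36000e-01] 0.23 58
side cover [5.57583e+02 5.84400e+00 3.33000e-01] 0.02 57
```

View pics/end.png

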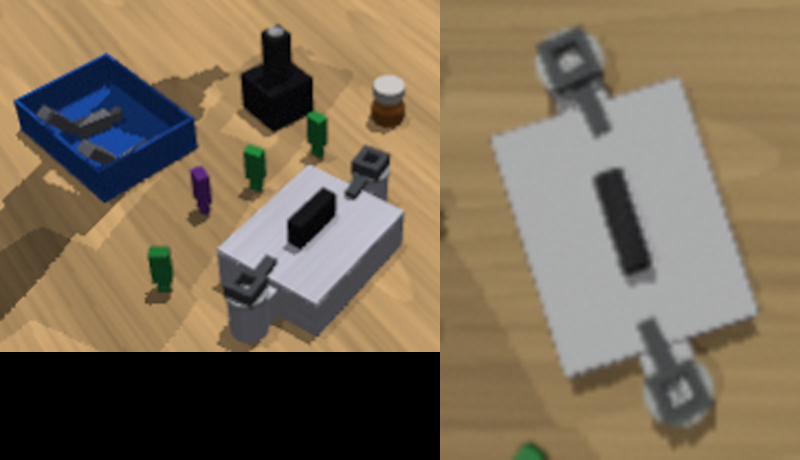

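The final picture shows the cover seated and both latch arms lying over its edge, at (595,110) and (655,345). The driver is upright in its stand at (277,75), the plugs are in the bin at (95,125), and the arm is clear.

```bash
python3 -c "
from cell import bot
print(bot.sign_off())"
```

```text
the job is handed in; nothing more can be done
None
```

I handed the job in at about 54 s; no verdict came back, but the last pictures and forces show all four plugs in the bin, the cover seated, both latches at their stops, the driver back in its stand and the bystanders in view not moved.

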